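# Gauge the tube adapter sleeves and sort them

### The arm

A 6-joint arm with a two-finger parallel gripper is mounted at the origin on the work surface. World frame = base frame: x ahead of the robot, y to its left, z up, the work surface at z = 0. Lengths are in m, angles in rad, forces in N, time in s.
With the tool pointing down it reaches from about 0.35 to 0.775 m from the base axis. Payload 5.5 kg.
Tool frame: the origin (TCP) lies between the finger pads; the fingertips stand 19 mm ahead of it and the grasp point (between the pads) is the TCP; z points along the fingers, y is the line along which they close (so a half turn about z gives the same grasp; the last joint's range is limited). The gripper opens to 85 mm and grips with 20 to 120 N. Pads are 22 mm wide; open, the fingers measure 114 mm over their backs; the gripper's body (76 mm by 85 mm) begins 54 mm behind the grasp point. The pads swing forward as they close: fully open they stand 13 mm farther back than shut.
Start: joints at [1.075, 0.313, 0.046, 1.304, 0, 1.431], TCP at [0.2, 0.539, 0.25] pointing down, gripper open.
Joint ranges: [-2.76, 2.76], [-0.86, 1.69], [-1.03, 1.26], [-2.2, 2.34], [-1.47, 1.5], [-3.14, 3.14]. Speed limits (rad/s): [2.57, 2.57, 3.14, 3.14, 3.14, 3.14].

### API

Orientations are given as a unit quaternion [w, x, y, z].
In Python, from workcell import env gives the robot as it stands.
- The arm moves only by the tool carry_out, never from a script. Its argument "increments" is a list that holds one entry, the list of rows, each a list of 6 numbers: the shift along the tool's x, y, z each as a share of 50 cm, from -1 to 1, then the turn, a rotation vector about the tool's x, y, z each as a share of 2 pi rad, from -1 to 1. In form: [[[x, y, z, ax, ay, az], ...]]. A call has 1 to 5 rows; each row is the pose to reach, as a shift and turn from the pose commanded when the call began, along the tool's axes at that moment, turning the shorter way round; what a row does not reach only later rows make up. A row lasts 1/8 s, in which the tool goes at most 62.5 mm and 10.7 degrees, less where a joint would pass 70% of its speed; a pose out of reach is approached as far as the arm can. A call with a number of a shift or a turn outside -1 to 1 is refused whole. A call with a gripper value outside its range is refused whole. "jaw" is the closure, from 0 (fully open) to 1 (shut), set as the call begins (left out, the last holds). The fingers move at their own pace and stop on an object; "squeeze" is the grip in N (left out, the last holds). Time passes only in rows, so rows that repeat a pose let the fingers close. It gives the time, the measured TCP pose, the force, the opening and the grip force at its end, in the units of the state.
- env.get_state(): the state, without advancing time (a new reading comes with each control period).
- env.read_camera(name): name is "scene" or "top" or "wrist"; returns a dict with "frame" (384x512x3 uint8, blue, green, red), "z_map" (384x512 float32, m along the optical axis (not along the pixel's ray), 0 where there is no reading), "intrinsics" (3x3 intrinsics, pixels), "k1" (the pictures are not rectified: a ray, as slopes to the right and down, at radius r is drawn at 1 + k1 r^2 times it, then the intrinsics apply), "R" (3x3) and "t" (3): a world point X has camera coordinates R X + t; the wrist camera has in their place "T_tool_cam" (4x4, takes a point from camera to tool coordinates, whose origin is the TCP and whose axes are the flange's). Camera axes: x right, y down, z forward; pixel columns grow to the right and rows downward; lengths in m; the calibration is good to about 2 mm. A picture is of the moment at which its call begins: read the wrist's pose just before it.
- env.hand_in(): hands the job in; it is judged then, once.
Trained networks look in the newest picture that a camera, given by its name, has taken for a name from the list of things; names that differ only in an ending like _2 or _b are one class to them, and where a whole thing is asked for, a point or a joint stands for the part that bears it (a point fixed in the world has none). Each returns a list of dicts, best first, with "score" (0 to 1); they miss things now and then, are a little off and sometimes report something else, mostly with a low value. They report only what shows in the picture. A call takes as long as a camera call.
- env.find_in(camera, name): "position" ([x, y, z] in m, in world coordinates, good to about 4 mm: the middle of the surface that is visible of it).
The state is a dict: "clock": time; "joint_pos": joint angles; "qvel": joint speeds; "tau": joint torques, N m; "tcp_pos": TCP position; "orientation": TCP orientation; "wrist_force": force on the tool from outside, world axes, zero at the start; "ft_torque": the same for the moment, N m; "finger_gap": finger opening in m; "grip_force": force on a finger pad.
Only numpy, scipy, OpenCV 4.12 (cv2) and the standard library are available. Lean on these libraries where they do the work, as an engineer would, in place of code of your own. Each camera call takes 0.05 s, during which the arm holds its last target. There are 200 camera calls.

### The job

Swing the magnifier arm well clear of the gauge by its handle, then slide every sleeve on the bench onto a gauge pin of its own, as far down as it will go, and let go, so that all are on the pins together. Stand the sleeves that went fully down to the plate upright in the bores of the storage block, one to a bore, and put those that stopped high on their pins on the floor of the reject tray, not on top of one another; then swing the magnifier back so that its lens is over the middle of the gauge. Do not knock over or push aside the other things on the bench.

Things in the scene. Friction and masses are not known exactly. Their poses are not given: they have to be found in the camera images.
- sleeve_a: an upright aluminium sleeve (tube adapter) with a through bore: outside 36 mm across, 34 mm tall, either end may be up; origin at its centre, z along its bore. All sleeves are alike outside; the bore is either 22.5 mm (goes fully down a gauge pin) or 17.5 mm (stops high on it). Absent in some runs
- sleeve_b: an upright aluminium sleeve (tube adapter) with a through bore: outside 36 mm across, 34 mm tall, either end may be up; origin at its centre, z along its bore. All sleeves are alike outside; the bore is either 22.5 mm (goes fully down a gauge pin) or 17.5 mm (stops high on it). Absent in some runs
- sleeve_c: an upright aluminium sleeve (tube adapter) with a through bore: outside 36 mm across, 34 mm tall, either end may be up; origin at its centre, z along its bore. All sleeves are alike outside; the bore is either 22.5 mm (goes fully down a gauge pin) or 17.5 mm (stops high on it). Absent in some runs
- sleeve_d: an upright aluminium sleeve (tube adapter) with a through bore: outside 36 mm across, 34 mm tall, either end may be up; origin at its centre, z along its bore. All sleeves are alike outside; the bore is either 22.5 mm (goes fully down a gauge pin) or 17.5 mm (stops high on it). Absent in some runs
- sleeve_e: an upright aluminium sleeve (tube adapter) with a through bore: outside 36 mm across, 34 mm tall, either end may be up; origin at its centre, z along its bore. All sleeves are alike outside; the bore is either 22.5 mm (goes fully down a gauge pin) or 17.5 mm (stops high on it). Absent in some runs
- gauge: a dark steel plate fixed on the bench, 70 x 230 x 12 mm (x, y, z), with three upright steel pins 80 mm apart along y; origin: centre of its underside. Pins: 51 mm tall, 20 mm thick up to 28 mm, a cone up to 31 mm, then a 14.5 mm nose. A fitting sleeve rests on the plate, its centre 29 mm above this origin; one that does not fit stays threaded on the nose, its centre about 58 mm above
- block: a grey plastic storage block fixed on the bench, 65 x 215 x 24 mm (x, y, z), with three bores in a row along its y axis, 72 mm apart, each 39 mm wide and 16 mm deep; origin at the centre of its underside. A sleeve standing in a bore has its centre 25 mm above the block's origin
- tray: an open steel reject tray fixed on the bench, 130 x 180 x 30 mm outside (x, y, z), walls and floor 4 mm; origin at the centre of its underside
- magnifier (a joint): angle of the magnifier's swing arm about its stand's vertical axis, -0.35 to 1.45 rad. Near 0 it points from the stand to the robot, lens over the gauge; growing (counter-clockwise from above) the free end swings towards -y, the robot's right; well clear from about 1.0. It stays where it is left; about 0.12 N m moves it
- hinge (a point): the arm's hinge, on the axis of the stand's pole, 150 mm above the bench; it does not move in a run
- lens (a point): centre of the round magnifying lens, 220 mm from the hinge axis along the arm, 104 mm across, 14 mm thick, 150 mm above the bench
- handle (a point): the arm's handle: an upright round black peg, 18 mm thick, on the arm's free end, 280 mm from the hinge axis; it stands from 156 to 206 mm above the bench, and this point is on its axis at 190 mm. Pinch it from above
- pin0 (a point): foot of gauge pin 0, on its axis at the plate's top face (12 mm above the bench)
- pin1 (a point): foot of gauge pin 1, on its axis at the plate's top face (12 mm above the bench)
- pin2 (a point): foot of gauge pin 2, on its axis at the plate's top face (12 mm above the bench)
- block_hole0 (a point): centre of the mouth of storage bore 0, at the block's top face (24 mm above the bench)
- block_hole1 (a point): centre of the mouth of storage bore 1, at the block's top face (24 mm above the bench)
- block_hole2 (a point): centre of the mouth of storage bore 2, at the block's top face (24 mm above the bench)
- jar: a capped clear jar, 42 mm across, 60 mm tall, among the sleeves; a bystander, loose; origin at the centre of its underside
- dishes: a stack of clear small petri dishes, 60 mm across, 41 mm tall, near the robot's base; a bystander, loose; origin at the centre of its underside
- bottle: a capped amber bottle, 56 mm across, 110 mm tall, on the right; a bystander, loose; origin at the centre of its underside
- stopper: a black rubber stopper, 36 mm across, 28 mm tall, between gauge and tray; a bystander, loose; origin at the centre of its underside
- tin: a round aluminium tin, 60 mm across, 35 mm tall, near the robot's base; a bystander, loose; origin at the centre of its underside
- petri: a glass petri dish, 70 mm across, 14 mm tall, at the back beside the magnifier's stand; a bystander, loose; origin at the centre of its underside

How it is judged:
On the way, in this order (a step that is already met when the one before it is completed fails the run):
1. the magnifier is swung well clear of the gauge (horizontal distance between lens and gauge above 0.17 m), for 0.2 s.
2. every sleeve is on a gauge pin, released, as far down as it goes (contact force between the fingers and sleeve_a below 0.2 N and linear speed of each of sleeve_a, sleeve_b, sleeve_c, sleeve_d, sleeve_e below 0.02 m/s and z of each of sleeve_a, sleeve_c, sleeve_d in the frame of gauge below 0.032 m and angle between the z axis of each of sleeve_a, sleeve_b, sleeve_c, sleeve_d, sleeve_e and the z axis of gauge, either way round below 0.3 rad and (horizontal distance between sleeve_a and pin0 below 0.006 m or horizontal distance between sleeve_a and pin1 below 0.006 m or horizontal distance between sleeve_a and pin2 below 0.006 m) and contact force between the fingers and sleeve_b below 0.2 N and z of each of sleeve_b, sleeve_e in the frame of gauge below 0.064 m and (horizontal distance between sleeve_b and pin0 below 0.006 m or horizontal distance between sleeve_b and pin1 below 0.006 m or horizontal distance between sleeve_b and pin2 below 0.006 m) and contact force between the fingers and sleeve_c below 0.2 N and (horizontal distance between sleeve_c and pin0 below 0.006 m or horizontal distance between sleeve_c and pin1 below 0.006 m or horizontal distance between sleeve_c and pin2 below 0.006 m) and contact force between the fingers and sleeve_d below 0.2 N and (horizontal distance between sleeve_d and pin0 below 0.006 m or horizontal distance between sleeve_d and pin1 below 0.006 m or horizontal distance between sleeve_d and pin2 below 0.006 m) and contact force between the fingers and sleeve_e below 0.2 N and (horizontal distance between sleeve_e and pin0 below 0.006 m or horizontal distance between sleeve_e and pin1 below 0.006 m or horizontal distance between sleeve_e and pin2 below 0.006 m)), for 0.3 s.
3. fitting sleeves stand in the storage block, the others lie or stand in the reject tray (contact force between the fingers and sleeve_a below 0.2 N and linear speed of each of sleeve_a, sleeve_c, sleeve_d, sleeve_b, sleeve_e below 0.02 m/s and z of each of sleeve_a, sleeve_c, sleeve_d in the frame of block below 0.029 m and angle between the z axis of each of sleeve_a, sleeve_c, sleeve_d and the z axis of block, either way round below 0.15 rad and (horizontal distance between sleeve_a and block_hole0 below 0.006 m or horizontal distance between sleeve_a and block_hole1 below 0.006 m or horizontal distance between sleeve_a and block_hole2 below 0.006 m) and contact force between the fingers and sleeve_c below 0.2 N and (horizontal distance between sleeve_c and block_hole0 below 0.006 m or horizontal distance between sleeve_c and block_hole1 below 0.006 m or horizontal distance between sleeve_c and block_hole2 below 0.006 m) and contact force between the fingers and sleeve_d below 0.2 N and (horizontal distance between sleeve_d and block_hole0 below 0.006 m or horizontal distance between sleeve_d and block_hole1 below 0.006 m or horizontal distance between sleeve_d and block_hole2 below 0.006 m) and contact force between the fingers and sleeve_b below 0.2 N and x of sleeve_b in the frame of tray between -0.055 and 0.055 m and y of sleeve_b in the frame of tray between -0.08 and 0.08 m and z of each of sleeve_b, sleeve_e in the frame of tray below 0.032 m and contact force between the fingers and sleeve_e below 0.2 N and x of sleeve_e in the frame of tray between -0.055 and 0.055 m and y of sleeve_e in the frame of tray between -0.08 and 0.08 m), for 0.3 s.
At the end, for the whole second after the job is handed in: Sleeves that fit stand in bores of the block, upright (0.15 rad), within 6 mm of the bore axis, down within 4 mm of the bore floor; those that stopped high are in the tray on its floor; all released, at rest; the lens centre is within 50 mm of the gauge centre seen from above, the arm at rest (all of step 3 and horizontal distance between lens and gauge below 0.05 m and velocity of joint magnifier between -0.05 and 0.05 rad/s); the robot touches nothing.
It fails at once if a bystander is pushed more than 5 cm (distance of any of jar, dishes, bottle, stopper, tin, petri from where it was at the start of the episode above 0.05 m).
It fails at once if a bystander is knocked over (angle between any of jar, dishes, bottle, stopper, tin, petri's own z axis and vertical above 0.6 rad).
Of sleeve_a, sleeve_b, sleeve_c, sleeve_d, sleeve_e only 2 to 3 are there at a start; the rules pass over those that are not, and their reading is None.
At some moment in a run one of sleeve_a, sleeve_b, sleeve_c, sleeve_d, sleeve_e may be knocked a few centimetres aside while the robot is not near it.
It also fails if it takes over 210 s, if anything falls off the work surface, if the arm or the gripper's body presses on something with over 40 N, if the wrist force passes 120 N, or if a joint passes its speed limit or range.

## Working session

There is one attempt and no reset: what is moved stays moved. The work goes in short steps, Python scripts to look and compute and a tool call to move; the robot and the scene stay as the last step left them, time stands still between calls to the robot, and variables do not carry over. Pictures are saved under pics/ and viewed, at most 14 in all, crops included, and the job is handed in when it is done.

Besides the shell and the picture viewer there is one more tool, called after ">>>" by a JSON object that holds its "api" and its "payload", one argument or row to a line. carry_out: Moves the arm, as the interface text tells. Its arguments: {"type":"object","properties":{"increments":{"type":"array","items":{"type":"array","items":{"type":"array","items":{"type":"number","minimum":-1,"maximum":1}}}},"jaw":{"type":"number"},"squeeze":{"type":"number"}},"required":["increments"]}

```bash
ls; mkdir -p pics; python3 - <<'E'
from workcell import env
import cv2,numpy as np
s=env.get_state();print({k:np.round(v,3).tolist() for k,v in s.items()})
for c in ("scene","top"):
    r=env.read_camera(c);cv2.imwrite(f"pics/{c}0.png",r["frame"]);print(c,r["intrinsics"].tolist(),r["k1"],np.round(r["R"],3).tolist(),np.round(r["t"],3).tolist())
    for n in "sleeve_a gauge block tray magnifier hinge lens handle pin0 block_hole0 jar dishes bottle stopper tin petri".split():
        print(n,[(np.round(d["position"],3).tolist(),round(d["score"],2)) for d in env.find_in(c,n)][:6])
E
```

```text
pics
{'clock': 0.0, 'joint_pos': [1.075, 0.314, 0.045, 1.304, 0.0, 1.431], 'qvel': [-0.001, 0.002, 0.0, -0.001, 0.0, 0.0], 'tau': [0.0, -48.062, 29.854, 0.019, -0.0, -0.0], 'tcp_pos': [0.2, 0.539, 0.249], 'orientation': [-0.0, 0.177, 0.984, -0.001], 'wrist_force': [0.341, -0.764, -0.089], 'ft_torque': [0.022, 0.001, -0.025], 'grip_force': 0.0, 'finger_gap': 0.086}
scene [[426.9322951318112, 0.0, 252.1549260411466], [0.0, 426.9322951318112, 191.74915815523957], [0.0, 0.0, 1.0]] 0.02454622176047738 [[-0.33, 0.944, -0.007], [0.679, 0.232, -0.697], [-0.656, -0.235, -0.717]] [0.234, -0.285, 1.618]
sleeve_a [([0.554, -0.451, 0.026], 0.52), ([0.549, -0.319, 0.026], 0.5)]
gauge [([0.526, 0.043, 0.006], 0.6)]
block [([0.427, 0.288, 0.024], 0.63)]
tray [([0.594, 0.287, 0.004], 0.6)]
magnifier [([0.55, 0.035, 0.152], 0.65), ([0.592, 0.289, 0.003], 0.37)]
hinge []
lens [([0.551, 0.038, 0.152], 0.9)]
handle []
pin0 [([0.527, 0.042, 0.011], 0.61)]
block_hole0 [([0.428, 0.292, 0.023], 0.94)]
jar [([0.48, -0.256, 0.04], 0.53)]
dishes [([0.389, 0.065, 0.038], 0.62)]
bottle [([0.674, -0.366, 0.062], 0
[... 552 characters left out ...]

block [([0.419, 0.283, 0.03], 0.58)]
tray [([0.602, 0.286, 0.004], 0.56), ([0.423, 0.286, 0.022], 0.48), ([0.467, -0.264, 0.063], 0.38)]
magnifier [([0.533, 0.036, 0.152], 0.87)]
hinge [([0.539, 0.041, 0.151], 0.75)]
lens [([0.543, 0.034, 0.155], 0.75), ([0.522, -0.202, 0.031], 0.39)]
handle [([0.538, 0.034, 0.156], 0.75), ([0.423, 0.285, 0.024], 0.69)]
pin0 [([0.517, -0.024, 0.016], 0.78), ([0.466, -0.263, 0.06], 0.64)]
block_hole0 [([0.421, 0.286, 0.022], 0.58)]
jar [([0.469, -0.264, 0.064], 0.5)]
dishes [([0.388, 0.042, 0.038], 0.89)]
bottle []
stopper [([0.632, 0.117, 0.028], 0.48)]
tin [([0.376, -0.093, 0.037], 0.91)]
petri [([0.751, 0.169, 0.014], 0.57), ([0.422, 0.287, 0.022], 0.47)]
```

View pics/scene0.png

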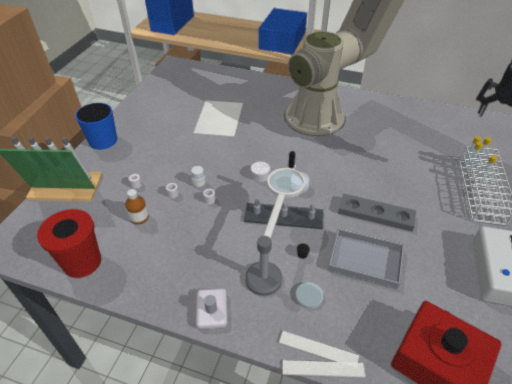

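View pics/top0.png

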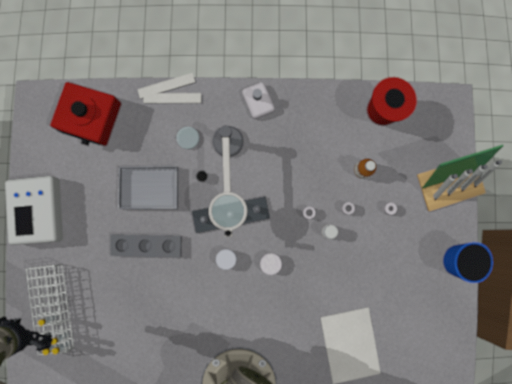

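```bash
cat > h.py <<'E'
from workcell import env
import cv2,numpy as np
from scipy.spatial.transform import Rotation as Ro
def rays(r,uv):
    K=r["intrinsics"];k=r["k1"]
    return cv2.undistortPoints(np.asarray(uv,float).reshape(-1,1,2),np.array(K),np.array([k,0,0,0,0.])).reshape(-1,2)
def cloud(r):
    v,u=np.nonzero(r["z_map"]>0);z=r["z_map"][v,u]
    p=rays(r,np.c_[u,v]);c=np.c_[p*z[:,None],z]
    if "R" in r: X=(c-r["t"])@np.array(r["R"])
    else:
        s=env.get_state();T=np.array(r["T_tool_cam"]);q=s["orientation"]
        X=Ro.from_quat([q[1],q[2],q[3],q[0]]).apply(c@T[:3,:3].T+T[:3,3])+s["tcp_pos"]
    return X,u,v
def proj(r,X):
    c=np.asarray(X)@np.array(r["R"]).T+r["t"];s=c[:,:2]/c[:,2:]
    s=s*(1+r["k1"]*(s**2).sum(1,keepdims=True));K=np.array(r["intrinsics"]);return s*K[0,0]+K[:2,2]
def circ(P,it=1):
    P=np.asarray(P)[:,:2].astype(np.float32)
    return cv2.minEnclosingCircle(P)
def near(X,c,rad,z0,z1):
    return X[(np.hypot(X[:,0]-c[0],X[:,1]-c[1])<rad)&(X[:,2]>z0)&(X[:,2]<z1)]
def go(p,yaw,n=None):
    """rows fields (share) from the current pose to world p with tool-x heading yaw, tool down"""
    s=env.get_state();q=s["orientation"];R0=Ro.from_quat([q[1],q[2],q[3],q[0]])
    Rt=Ro.from_euler("z",yaw)*Ro.from_euler("x",np.pi)
    return np.round(np.r_[R0.inv().apply(np.array(p)-s["tcp_pos"])/.5,(R0.inv()*Rt).as_rotvec()/(2*np.pi)],4).tolist()
E
python3 - <<'E'
from h import *
for cam in("top","scene"):
    r=env.read_camera(cam);X,u,v=cloud(r)
    print(cam,"bench z",np.median(near(X,(.45,-.35),.03,-.02,.02)[:,2]))
    for n,c in (("s1",(.525,-.2)),("s2",(.545,-.32)),("s3",(.54,-.453))):
        P=near(X,c,.035,.028,.045);print(n,len(P),circ(P),np.round(P.mean(0),3))
    P=near(X,(.468,-.264),.035,.05,.075);print("jar",circ(P),len(P))
    P=near(X,(.632,.117),.035,.02,.04);print("stopper",circ(P))
    P=near(X,(.55,.035),.33,.13,.25);
    for a in np.arange(.40,.85,.03):
        Q=P[(P[:,0]>a)&(P[:,0]<a+.03)]
        if len(Q):print(round(a,2),len(Q),np.round(Q.mean(0),3),np.round(Q[:,1].min(),3),np.round(Q[:,1].max(),3),Q[:,2].max().round(3))
    for nm,c,rad,z0,z1 in(("gauge",(.518,-.02),.16,.006,.02),("pins",(.518,-.02),.16,.025,.075),("block",(.423,.286),.13,.017,.032),("tray",(.6,.286),.13,.02,.04)):
        P=near(X,c,rad,z0,z1);print(nm,len(P),cv2.minAreaRect(P[:,:2].astype(np.float32)))
E
```

```text
top bench z 0.0013306137340996825
s1 68 ((0.5251343846321106, -0.20697899162769318), 0.017947427928447723) [ 0.525 -0.207  0.035]
s2 64 ((0.5402764678001404, -0.3244289457798004), 0.016831181943416595) [ 0.54  -0.325  0.034]
s3 93 ((0.5425222516059875, -0.45574116706848145), 0.018570121377706528) [ 0.542 -0.456  0.035]
jar ((0.4706782102584839, -0.26962968707084656), 0.019700100645422935) 139
stopper ((0.6322571039199829, 0.11618096381425858), 0.01783834397792816)
0.43 24 [0.456 0.027 0.175] 0.017 0.039 0.21
0.46 171 [0.478 0.029 0.164] -0.007 0.066 0.213
0.49 375 [0.505 0.031 0.155] -0.021 0.081 0.167
0.52 399 [0.534 0.031 0.155] -0.021 0.081 0.166
0.55 224 [0.561 0.031 0.155] -0.012 0.072 0.167
0.58 66 [0.595 0.034 0.158] 0.026 0.041 0.165
0.61 75 [0.625 0.035 0.156] 0.027 0.044 0.163
0.64 76 [0.655 0.036 0.156] 0.027 0.045 0.162
0.67 61 [0.685 0.038 0.157] 0.031 0.045 0.163
0.7 80 [0.716 0.04  0.158] 0.031 0.051 0.172
0.73 114 [0.743 0.04  0.165] 0.024 0.056 0.173
gauge 1254 ((0.5208500623703003, -0.017181485891342163), (0.2980011999607086, 0.31608474254608154), 16.847814559936523
[... 1145 characters left out ...]
 0.16
0.64 69 [0.654 0.04  0.155] 0.031 0.049 0.159
0.67 73 [0.685 0.042 0.156] 0.033 0.05 0.161
0.7 58 [0.712 0.043 0.157] 0.033 0.051 0.166
0.73 212 [0.749 0.046 0.159] 0.027 0.061 0.169
0.76 6 [0.761 0.044 0.147] 0.037 0.046 0.155
gauge 1173 ((0.5135779976844788, 0.020261138677597046), (0.2915268838405609, 0.23750358819961548), 5.869786262512207)
pins 354 ((0.447160005569458, 0.003824569284915924), (0.20504894852638245, 0.17606811225414276), 22.41245460510254)
block 1292 ((0.46221762895584106, 0.2889741063117981), (0.1547922044992447, 0.2139868438243866), 1.5365149974822998)
tray 615 ((0.5979334712028503, 0.2847445607185364), (0.13651345670223236, 0.17940571904182434), 0.7877392768859863)
```

```bash
python3 - <<'E'
from h import *
for cam in("top","scene"):
    X,u,v=cloud(env.read_camera(cam)); P=near(X,(.467,.031),.03,.19,.22);print(cam,len(P),P.mean(0).round(4),circ(P))
print(go((.467,.031,.32),np.pi))
E
```

```text
top 39 [0.4632 0.0278 0.2058] ((0.463250070810318, 0.02768012322485447), 0.0088824313133955)
scene 52 [0.4669 0.0319 0.2008] ((0.4645017385482788, 0.03139925375580788), 0.009620539844036102)
[-0.8538, -0.7667, -0.1394, 0.0, 0.0, -0.0566]
```

>>> {"api": "carry_out", "payload": {
  "increments": [
    [[-0.0854,-0.0767,-0.0139,0,0,0],[-0.171,-0.153,-0.028,0,0,0],[-0.256,-0.23,-0.042,0,0,0],[-0.342,-0.307,-0.056,0,0,0],[-0.427,-0.383,-0.07,0,0,0]]
  ],
  "jaw": 0.3
}}

```text
clock: 2.52
tcp_pos: [0.3343, 0.2835, 0.2858]
orientation: [0.0, 0.177, 0.984, 0.0]
wrist_force: [0.6, -0.2, 0.2]
finger_gap: 0.06
grip_force: 0.0
```

>>> {"api": "carry_out", "payload": {
  "increments": [
    [[-0.0854,-0.0767,-0.0139,0,0,-0.0113],[-0.171,-0.153,-0.028,0,0,-0.0226],[-0.256,-0.23,-0.042,0,0,-0.034],[-0.342,-0.307,-0.056,0,0,-0.0453],[-0.427,-0.383,-0.07,0,0,-0.0566]]
  ]
}}

```text
clock: 3.15
tcp_pos: [0.4678, 0.0294, 0.3208]
orientation: [0.001, -0.001, 1.0, 0.0]
wrist_force: [1.0, -0.5, 0.3]
finger_gap: 0.0597
grip_force: 0.0
```

```bash
python3 - <<'E'
from h import *
s=env.get_state();print(s["clock"],s["tcp_pos"],s["orientation"],s["finger_gap"])
r=env.read_camera("wrist");print(np.round(r["T_tool_cam"],3).tolist())
cv2.imwrite("pics/w1.png",r["frame"])
X,u,v=cloud(r);P=near(X,(.467,.031),.035,.18,.22);print(len(P),P.mean(0).round(4),circ(P))
print(go((.465,.030,.19),np.pi))
E
```

```text
3.15 [0.46782126 0.02937077 0.32081734] [ 5.09917292e-04 -9.10251788e-04  9.99999452e-01  8.77904889e-05] 0.05966015094927009
[[0.001, -0.965, -0.264, 0.066], [1.0, 0.001, -0.0, 0.002], [0.0, -0.264, 0.965, -0.124], [0.0, 0.0, 0.0, 1.0]]
365 [0.4658 0.0253 0.2031] ((0.46750372648239136, 0.02514544501900673), 0.009057885967195034)
[0.0141, 0.0131, 0.262, -0.0007, 0.0007, -0.0001]
```

View pics/w1.png

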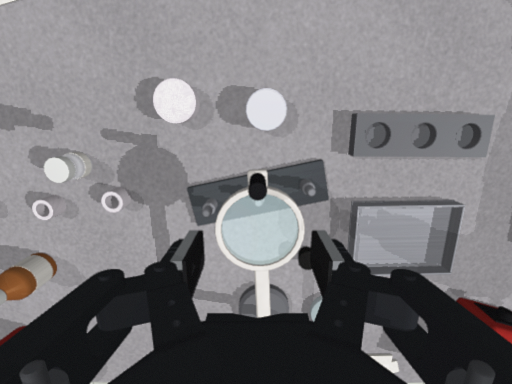

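>>> {"api": "carry_out", "payload": {
  "increments": [
    [[0.005,-0.003,0.1,0,0,0],[0.005,-0.003,0.18,0,0,0],[0.005,-0.003,0.23,0,0,0],[0.005,-0.003,0.26,0,0,0]]
  ]
}}

```text
clock: 3.7
tcp_pos: [0.464, 0.03, 0.189]
orientation: [-0.001, 0.0, 1.0, 0.0]
wrist_force: [-0.0, 0.6, 0.4]
finger_gap: 0.0599
grip_force: 0.0
```

>>> {"api": "carry_out", "payload": {
  "increments": [
    [[0,0,0,0,0,0],[0,0,0,0,0,0],[0,0,0,0,0,0],[0,0,0,0,0,0],[0,0,0,0,0,0]]
  ],
  "jaw": 1,
  "squeeze": 40
}}

```text
clock: 4.32
tcp_pos: [0.4655, 0.0297, 0.1916]
orientation: [0.001, 0.0, 1.0, -0.0]
wrist_force: [-0.6, -0.1, 6.7]
finger_gap: 0.0169
grip_force: 39.1
```

```bash
python3 - <<'E'
from h import *
s=env.get_state();p=s["tcp_pos"];print(s["clock"],p,s["finger_gap"],s["grip_force"],s["wrist_force"])
# arm pose: hinge
H=np.array([.747,.043]);d=p[:2]-H;print(np.hypot(*d),np.arctan2(-d[1],-d[0]))
H=p[:2]-d/np.hypot(*d)*.28;a0=np.arctan2(-d[1],-d[0]);print("hinge",H,a0)
# plan in frame of start tool (x=-X,y=Y)
for k in range(1,16):
    a=a0+1.3*k/15;e=H-.28*np.array([np.cos(a),np.sin(a)])-p[:2]
    print(k,np.round(e,4),round((a-a0),3))
# per-call increments local: 5 rows each rotating
for c in range(3):
  for k in range(1,6):
    th0=1.3*c/3;a1=a0+th0;a=a0+th0+1.3*k/15
    e=-.28*np.array([np.cos(a)-np.cos(a1),np.sin(a)-np.sin(a1)])
    q=s["orientation"];R=Ro.from_euler("z",th0)*Ro.from_quat([q[1],q[2],q[3],q[0]])
    t=R.inv().apply(np.r_[e,0])/.5;print(c,np.round(t,4),round(-(a-a1)/2/np.pi,4))
E
```

```text
4.325 [0.46552808 0.02974983 0.19159642] 0.016922699796595646 39.12135064601898 [-0.5815133  -0.09311786  6.74073334]
0.28178362460158035 0.04703985528859059
hinge [0.74521835 0.04291613] 0.04703985528859059
1 [ 0.0022 -0.0242] 0.087
2 [ 0.0065 -0.048 ] 0.173
3 [ 0.0128 -0.0715] 0.26
4 [ 0.0211 -0.0942] 0.347
5 [ 0.0314 -0.1162] 0.433
6 [ 0.0435 -0.1372] 0.52
7 [ 0.0574 -0.1571] 0.607
8 [ 0.073  -0.1757] 0.693
9 [ 0.0901 -0.1929] 0.78
10 [ 0.1087 -0.2085] 0.867
11 [ 0.1285 -0.2225] 0.953
12 [ 0.1495 -0.2347] 1.04
13 [ 0.1714 -0.245 ] 1.127
14 [ 0.1942 -0.2535] 1.213
15 [ 0.2176 -0.2599] 1.3
0 [-0.0044 -0.0483  0.    ] -0.0138
0 [-0.0129 -0.0961  0.    ] -0.0276
0 [-2.560e-02 -1.429e-01  1.000e-04] -0.0414
0 [-4.220e-02 -1.885e-01  1.000e-04] -0.0552
0 [-6.280e-02 -2.324e-01  2.000e-04] -0.069
1 [-0.0044 -0.0483  0.    ] -0.0138
1 [-0.0129 -0.0961  0.    ] -0.0276
1 [-2.560e-02 -1.429e-01  1.000e-04] -0.0414
1 [-4.220e-02 -1.885e-01  1.000e-04] -0.0552
1 [-6.280e-02 -2.324e-01  2.000e-04] -0.069
2 [-0.0044 -0.0483  0.    ] -0.0138
2 [-0.0129 -0.0961  0.    ] -0.0276
2 [-2.560e-02 -1.429e-01  1.000e-04] -0.0414
2 [-4.220e-02 -1.885e-01  1.000e-04] -0.0552
2 [-6.280e-02 -2.324e-01  2.000e-04] -0.069
```

>>> {"api": "carry_out", "payload": {
  "increments": [
    [[-0.0044,-0.0483,0,0,0,-0.0138],[-0.0129,-0.0961,0,0,0,-0.0276],[-0.0256,-0.1429,0,0,0,-0.0414],[-0.0422,-0.1885,0,0,0,-0.0552],[-0.0628,-0.2324,0,0,0,-0.069]]
  ]
}}

```text
clock: 4.95
tcp_pos: [0.4972, -0.0872, 0.1916]
orientation: [0.001, -0.216, 0.976, -0.0]
wrist_force: [3.8, 3.4, 3.6]
finger_gap: 0.0168
grip_force: 39.2
```

>>> {"api": "carry_out", "payload": {
  "increments": [
    [[-0.0044,-0.0483,0,0,0,-0.0138],[-0.0129,-0.0961,0,0,0,-0.0276],[-0.0256,-0.1429,0,0,0,-0.0414],[-0.0422,-0.1885,0,0,0,-0.0552],[-0.0628,-0.2324,0,0,0,-0.069]]
  ]
}}

```text
clock: 5.58
tcp_pos: [0.5749, -0.1789, 0.1916]
orientation: [0.002, -0.422, 0.907, -0.0]
wrist_force: [2.6, 3.7, 6.6]
finger_gap: 0.0172
grip_force: 39.3
```

>>> {"api": "carry_out", "payload": {
  "increments": [
    [[-0.0044,-0.0483,0,0,0,-0.0138],[-0.0129,-0.0961,0,0,0,-0.0276],[-0.0256,-0.1429,0,0,0,-0.0414],[-0.0422,-0.1885,0,0,0,-0.0552],[-0.0628,-0.2324,0,0,0,-0.069]]
  ]
}}

```text
clock: 6.2
tcp_pos: [0.6836, -0.2291, 0.1917]
orientation: [0.001, -0.607, 0.795, -0.0]
wrist_force: [1.0, 5.9, 7.5]
finger_gap: 0.0173
grip_force: 39.4
```

>>> {"api": "carry_out", "payload": {
  "increments": [
    [[0,0,0,0,0,0],[0,0,0,0,0,0],[0,0,0,0,0,0],[0,0,-0.1,0,0,0],[0,0,-0.2,0,0,0]]
  ],
  "jaw": 0.4
}}

```text
clock: 6.82
tcp_pos: [0.681, -0.2297, 0.2909]
orientation: [-0.001, -0.605, 0.796, 0.001]
wrist_force: [0.7, -0.2, 0.8]
finger_gap: 0.0513
grip_force: 0.0
```

```bash
python3 - <<'E'
from h import *
s=env.get_state();p=s["tcp_pos"];print(s["clock"],p,s["finger_gap"],s["joint_pos"])
r=env.read_camera("top");cv2.imwrite("pics/t2.png",cv2.resize(r["frame"][110:290,180:420],None,fx=3,fy=3,interpolation=cv2.INTER_CUBIC))
print(go((.49,-.2,.30),np.pi/2),go((.49,-.2,.30),-np.pi/2))
E
```

```text
6.825 [ 0.68102943 -0.22973262  0.29090791] 0.05126305077032723 [-4.36864887e-01  6.32467044e-01  6.46154168e-01  1.58670335e+00
 -4.47319904e-05 -1.73656103e+00]
[0.0444, 0.3873, -0.0039, -0.0007, 0.0021, 0.4568] [0.0444, 0.3873, -0.0039, -0.0014, -0.0005, -0.0432]
```

View pics/t2.png

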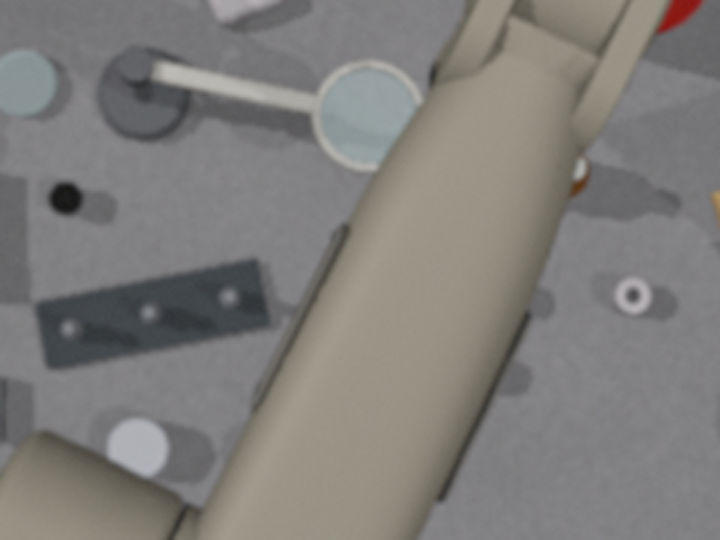

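>>> {"api": "carry_out", "payload": {
  "increments": [
    [[0.01,0.08,0,0,0,-0.0086],[0.0,0.16,0,0,0,-0.0173],[-0.03,0.235,0,0,0,-0.026],[-0.06,0.31,0,0,0,-0.0346],[-0.1,0.3873,0,0,0,-0.0432]]
  ]
}}

```text
clock: 7.5
tcp_pos: [0.5071, -0.1295, 0.2903]
orientation: [-0.0, 0.708, -0.707, 0.0]
wrist_force: [0.1, 0.4, 1.1]
finger_gap: 0.0511
grip_force: 0.0
```

>>> {"api": "carry_out", "payload": {
  "increments": [
    [[0,0,0,0,0,0]]
  ]
}}

```text
clock: 7.62
tcp_pos: [0.5061, -0.1281, 0.2909]
orientation: [0.0, 0.708, -0.706, -0.0]
wrist_force: [0.4, -0.6, 0.5]
finger_gap: 0.0515
grip_force: 0.0
```

```bash
cat > meas.py <<'E'
from h import *
S=[(.525,-.204),(.541,-.322),(.543,-.454)]
def meas(cams=("wrist","top","scene"),save=None):
    for cam in cams:
        r=env.read_camera(cam);X,u,v=cloud(r)
        if save and cam=="wrist":cv2.imwrite(save,r["frame"])
        print(cam,"bench",round(float(np.median(near(X,(.43,-.02),.02,-.02,.02)[:,2])),4))
        for c in S:
            P=near(X,c,.045,.027,.045)
            if len(P)>15:(a,rad)=circ(P);print("  sl",np.round(a,4),round(rad,4),P.mean(0).round(4),len(P))
        P=X[(abs(X[:,0]-.52)<.06)&(abs(X[:,1]+.02)<.13)&(X[:,2]>.046)&(X[:,2]<.075)]
        if len(P)>5:
            for c in ((.53,.063),(.517,-.02),(.505,-.1)):
                Q=near(P,c,.04,.046,.075)
                if len(Q)>3:(a,rad)=circ(Q);print("  pin",np.round(a,4),round(rad,4),Q.mean(0).round(4),len(Q))
        P=X[(abs(X[:,0]-.52)<.07)&(abs(X[:,1]+.02)<.14)&(X[:,2]>.007)&(X[:,2]<.018)]
        if len(P)>50:print("  plate",[np.round(t,4) for t in cv2.minAreaRect(P[:,:2].astype(np.float32))],np.median(P[:,2]))
E
python3 - <<'E'
from meas import *
s=env.get_state();print(s["tcp_pos"],s["orientation"])
meas(save="pics/w3.png")
E
```

```text
[ 0.50608595 -0.12808379  0.29093281] [ 4.10699530e-05  7.07873223e-01 -7.06339449e-01 -2.85268292e-04]
wrist bench 0.0003
  sl [ 0.5284 -0.2044] 0.0179 [ 0.5277 -0.2043  0.0341] 328
  sl [ 0.5416 -0.3229] 0.0184 [ 0.5415 -0.3226  0.0337] 477
  pin [0.521  0.0308] 0.0076 [0.5212 0.0284 0.0591] 85
  pin [ 0.5372 -0.0471] 0.0071 [ 0.5367 -0.0487  0.06  ] 94
  plate [array([0.5226, 0.0228]), array([0.0702, 0.2125]), np.float64(12.0881)] 0.012246554508235669
top bench 0.0003
  sl [ 0.5403 -0.325 ] 0.0162 [ 0.5399 -0.3309  0.0351] 43
  sl [ 0.5421 -0.4552] 0.0194 [ 0.5425 -0.4552  0.0339] 95
  pin [0.5169 0.0315] 0.0049 [0.5188 0.0296 0.0632] 16
  pin [ 0.5297 -0.0503] 0.0047 [ 0.5341 -0.0485  0.0602] 22
  plate [array([ 0.5192, -0.0011]), array([0.1365, 0.2423]), np.float64(0.5161)] 0.01251209938847294
scene bench -0.0
  sl [ 0.5265 -0.2028] 0.0195 [ 0.5283 -0.2021  0.0325] 66
  sl [ 0.5385 -0.3178] 0.017 [ 0.5374 -0.3125  0.0326] 35
  sl [ 0.5422 -0.4517] 0.0192 [ 0.5437 -0.4517  0.0324] 75
  pin [0.5215 0.032 ] 0.0072 [0.5215 0.0325 0.0563] 33
  pin [ 0.5376 -0.045 ] 0.0073 [ 0.5379 -0.0444  0.0565] 32
  plate [array([0.5202, 0.0224]), array([0.076 , 0.2096]), np.float64(12.39)] 0.012166632457286095
```

View pics/w3.png

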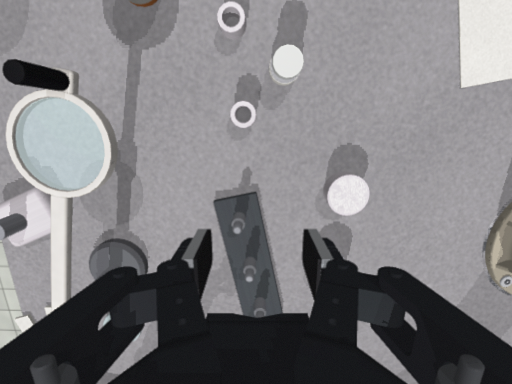

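>>> {"api": "carry_out", "payload": {
  "increments": [
    [[0.07,-0.02,0.04,0,0,0],[0.153,-0.044,0.08,0,0,0],[0.153,-0.044,0.08,0,0,0],[0.153,-0.044,0.08,0,0,0]]
  ]
}}

```text
clock: 8.28
tcp_pos: [0.5313, -0.2071, 0.2498]
orientation: [0.0, -0.707, 0.707, 0.001]
wrist_force: [-0.4, 0.0, -0.1]
finger_gap: 0.0514
grip_force: 0.0
```

```bash
cat >> h.py <<'E'
def wmeas(c,rad,z0,z1,n=4):
    """mean over n looks: (object xy - tcp xy) by the wrist camera, and tcp"""
    D=[];T=[]
    for i in range(n):
        s=env.get_state();r=env.read_camera("wrist");X,u,v=cloud(r);P=near(X,c,rad,z0,z1)
        (a,ra)=circ(P);m=P[:,:2].mean(0);D.append(np.r_[np.array(a)-s["tcp_pos"][:2],m-s["tcp_pos"][:2],ra]);T.append(np.r_[s["tcp_pos"],s["orientation"]])
    print("tcp",np.mean(T,0).round(4),"sd",np.std(T,0)[:3].round(4),"rel circ/mean/rad",np.mean(D,0).round(4),"sd",np.std(D,0).round(4))
    t=np.mean(T,0);return t[:3],np.mean(D,0)[:2]
E
python3 - <<'E'
from h import *
t,d=wmeas((.528,-.2045),.035,.028,.042)
print("abs",t[:2]+d,"move x,y,z:",-d[1]/.5,-d[0]/.5,(t[2]-.02)/.5)
E
```

```text
tcp [ 5.313e-01 -2.065e-01  2.505e-01 -1.000e-04  3.539e-01 -3.532e-01
  3.000e-04] sd [0.     0.0004 0.0004] rel circ/mean/rad [-0.0048  0.004  -0.0048  0.0034  0.018 ] sd [0.0002 0.0005 0.0001 0.0005 0.0001]
abs [ 0.52654558 -0.20250857] move x,y,z: -0.007983124605389857 0.00953402422179711 0.46095471335128607
```

>>> {"api": "carry_out", "payload": {
  "increments": [
    [[-0.007,0.0095,0.1,0,0,0],[-0.007,0.0095,0.22,0,0,0],[-0.007,0.0095,0.33,0,0,0],[-0.007,0.0095,0.41,0,0,0],[-0.007,0.0095,0.441,0,0,0]]
  ]
}}

```text
clock: 9.1
tcp_pos: [0.525, -0.2017, 0.028]
orientation: [0.0, 0.708, -0.706, -0.002]
wrist_force: [0.3, -1.0, -0.1]
finger_gap: 0.0515
grip_force: 0.0
```

>>> {"api": "carry_out", "payload": {
  "increments": [
    [[0,0,0,0,0,0],[0,0,0,0,0,0],[0,0,0,0,0,0],[0,0,0,0,0,0]]
  ],
  "jaw": 1,
  "squeeze": 30
}}

```text
clock: 9.6
tcp_pos: [0.527, -0.2034, 0.0309]
orientation: [-0.0, 0.707, -0.707, 0.001]
wrist_force: [0.1, 0.1, -1.2]
finger_gap: 0.0339
grip_force: 35.6
```

>>> {"api": "carry_out", "payload": {
  "increments": [
    [[0,0,0,0,0,0],[0,0,0,0,0,0],[0,0,0,0,0,0],[0,0,-0.05,0,0,0],[0,0,-0.12,0,0,0]]
  ],
  "jaw": 0.4
}}

```text
clock: 10.22
tcp_pos: [0.5253, -0.2025, 0.0893]
orientation: [0.0, 0.707, -0.707, -0.001]
wrist_force: [0.6, 0.4, -0.4]
finger_gap: 0.0511
grip_force: 0.0
```

>>> {"api": "carry_out", "payload": {
  "increments": [
    [[0,0,-0.11,0,0,0],[0,0,-0.22,0,0,0],[0,0,-0.321,0,0,0],[0,0,-0.321,0,0,0],[0,0,-0.321,0,0,0]]
  ]
}}

```text
clock: 10.85
tcp_pos: [0.5262, -0.203, 0.2499]
orientation: [-0.0, 0.707, -0.707, -0.0]
wrist_force: [-0.3, 0.8, -0.2]
finger_gap: 0.0515
grip_force: 0.0
```

```bash
python3 - <<'E'
from h import *
t,d=wmeas((.528,-.2045),.035,.028,.042)
E
```

```text
tcp [ 5.257e-01 -2.027e-01  2.489e-01  2.000e-04  7.075e-01 -7.067e-01
 -1.100e-03] sd [0.0003 0.0002 0.0006] rel circ/mean/rad [ 0.0017 -0.0007  0.0017 -0.0011  0.018 ] sd [0.0006 0.0004 0.0006 0.0003 0.0001]
```

>>> {"api": "carry_out", "payload": {
  "increments": [
    [[-0.1,-0.007,-0.02,0,0,0],[-0.2,-0.015,-0.04,0,0,0],[-0.311,-0.0226,-0.06,0,0,0],[-0.311,-0.0226,-0.06,0,0,0],[-0.311,-0.0226,-0.06,0,0,0]]
  ]
}}

```text
clock: 11.68
tcp_pos: [0.5372, -0.0475, 0.2795]
orientation: [0.0, 0.708, -0.706, -0.0]
wrist_force: [0.1, -0.1, 0.2]
finger_gap: 0.051
grip_force: 0.0
```

```bash
python3 - <<'E'
from h import *
t,d=wmeas((.537,-.047),.035,.05,.075)
print(t[:2]+d)
E
```

```text
tcp [ 5.372e-01 -4.820e-02  2.794e-01  0.000e+00  3.000e-04  3.000e-04
  0.000e+00] sd [0.     0.0005 0.    ] rel circ/mean/rad [-0.002   0.0026 -0.0019  0.0017  0.0071] sd [0.0001 0.0007 0.0001 0.0007 0.0002]
[ 0.535197   -0.04558936]
```

>>> {"api": "carry_out", "payload": {
  "increments": [
    [[-0.08,0.016,0,0,0,0],[-0.156,0.032,0,0,0,0],[-0.156,0.032,0,0,0,0],[-0.156,0.032,0,0,0,0]]
  ]
}}

```text
clock: 12.38
tcp_pos: [0.5216, 0.0296, 0.2802]
orientation: [0.0, 0.707, -0.707, 0.0]
wrist_force: [-0.3, -0.5, 0.2]
finger_gap: 0.0512
grip_force: 0.0
```

```bash
python3 - <<'E'
from h import *
t,d=wmeas((.521,.031),.035,.05,.075)
print(t[:2]+d)
E
```

```text
tcp [ 0.5216  0.0294  0.2802 -0.     -0.3534  0.3537 -0.    ] sd [0.     0.0001 0.    ] rel circ/mean/rad [-0.0031  0.0037 -0.003   0.0026  0.0071] sd [0.0001 0.0002 0.0001 0.0002 0.    ]
[0.51854868 0.03303721]
```

>>> {"api": "carry_out", "payload": {
  "increments": [
    [[-0.08,0.016,0,0,0,0],[-0.156,0.032,0,0,0,0],[-0.156,0.032,0,0,0,0],[-0.156,0.032,0,0,0,0]]
  ]
}}

```text
clock: 13.08
tcp_pos: [0.5055, 0.1078, 0.2803]
orientation: [0.0, 0.707, -0.707, 0.0]
wrist_force: [-0.0, 0.3, -0.1]
finger_gap: 0.0514
grip_force: 0.0
```

```bash
python3 - <<'E'
from h import *
t,d=wmeas((.505,.109),.035,.05,.075)
print(t[:2]+d)
E
```

```text
tcp [5.056e-01 1.075e-01 2.802e-01 0.000e+00 2.000e-04 2.000e-04 0.000e+00] sd [0.     0.0002 0.    ] rel circ/mean/rad [-0.0037  0.0038 -0.0035  0.0026  0.0073] sd [0.0001 0.0004 0.0001 0.0003 0.    ]
[0.50194781 0.11131655]
```

>>> {"api": "carry_out", "payload": {
  "increments": [
    [[0.1,-0.004,0.01,0,0,0],[0.2,-0.01,0.02,0,0,0],[0.3,-0.02,0.03,0,0,0],[0.4,-0.03,0.04,0,0,0],[0.5,-0.0414,0.06,0,0,0]]
  ]
}}

```text
clock: 13.9
tcp_pos: [0.5263, -0.1441, 0.2505]
orientation: [0.0, -0.707, 0.707, -0.001]
wrist_force: [0.9, 0.5, 0.3]
finger_gap: 0.0507
grip_force: 0.0
```

>>> {"api": "carry_out", "payload": {
  "increments": [
    [[0.123,0,0,0,0,0],[0.123,0,0.12,0,0,0],[0.123,0,0.24,0,0,0],[0.123,0,0.36,0,0,0],[0.123,0,0.441,0,0,0]]
  ]
}}

```text
clock: 14.52
tcp_pos: [0.5246, -0.2032, 0.0269]
orientation: [-0.0, -0.707, 0.707, 0.001]
wrist_force: [0.4, 0.3, -0.1]
finger_gap: 0.0511
grip_force: 0.0
```

>>> {"api": "carry_out", "payload": {
  "increments": [
    [[0,0,0,0,0,0],[0,0,0,0,0,0],[0,0,0,0,0,0],[0,0,0,0,0,0],[0,0,0,0,0,0]]
  ],
  "jaw": 1
}}

```text
clock: 15.15
tcp_pos: [0.5269, -0.2033, 0.0307]
orientation: [-0.0, 0.708, -0.707, 0.001]
wrist_force: [-0.3, 0.3, -1.1]
finger_gap: 0.0341
grip_force: 36.7
```

>>> {"api": "carry_out", "payload": {
  "increments": [
    [[0,0,-0.05,0,0,0],[0,0,-0.14,0,0,0],[0,0,-0.23,0,0,0],[0,0,-0.3,0,0,0],[0,0,-0.3,0,0,0]]
  ]
}}

```text
clock: 15.78
tcp_pos: [0.5282, -0.204, 0.1835]
orientation: [-0.001, 0.708, -0.707, 0.003]
wrist_force: [0.5, -0.7, -0.8]
finger_gap: 0.0338
grip_force: 36.7
```

```bash
python3 - <<'E'
from h import *
s=env.get_state();print(s["tcp_pos"],s["finger_gap"],s["grip_force"])
X,u,v=cloud(env.read_camera("top"));print(len(near(X,(.525,-.204),.03,.02,.05)))
r=env.read_camera("wrist");cv2.imwrite("pics/w4.png",r["frame"])
E
```

```text
[ 0.52824134 -0.20401648  0.18350697] 0.03375146306461423 36.72613130067475
0
```

View pics/w4.png

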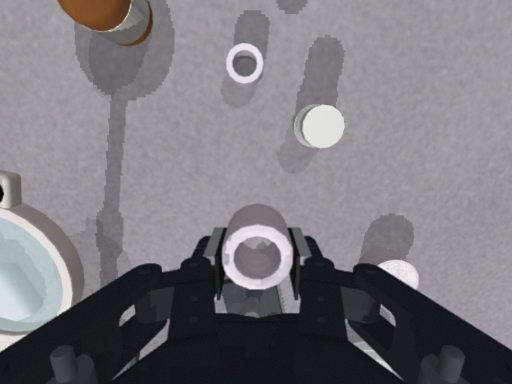

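>>> {"api": "carry_out", "payload": {
  "increments": [
    [[-0.08,0.005,0,0,0,0],[-0.18,0.013,0,0,0,0],[-0.28,0.022,0,0,0,0],[-0.38,0.032,0,0,0,0],[-0.48,0.0422,0,0,0,0]]
  ]
}}

```text
clock: 16.5
tcp_pos: [0.5035, 0.0385, 0.1779]
orientation: [0.001, 0.707, -0.707, -0.001]
wrist_force: [0.8, 0.1, -0.5]
finger_gap: 0.0339
grip_force: 36.7
```

>>> {"api": "carry_out", "payload": {
  "increments": [
    [[-0.09,0.007,0,0,0,0],[-0.1516,0.01,0,0,0,0],[-0.1516,0.01,0.08,0,0,0],[-0.1516,0.01,0.16,0,0,0],[-0.1516,0.01,0.16,0,0,0]]
  ]
}}

```text
clock: 17.12
tcp_pos: [0.4956, 0.1126, 0.0956]
orientation: [0.004, 0.708, -0.707, -0.003]
wrist_force: [-0.7, -0.4, 0.0]
finger_gap: 0.0341
grip_force: 36.7
```

>>> {"api": "carry_out", "payload": {
  "increments": [
    [[0,0,0.012,0,0,0],[0,0,0.024,0,0,0],[0,0,0.036,0,0,0],[0,0,0.05,0,0,0],[0,0,0.05,0,0,0]]
  ]
}}

```text
clock: 17.75
tcp_pos: [0.4995, 0.1126, 0.0743]
orientation: [0.0, 0.707, -0.707, -0.0]
wrist_force: [-0.2, -0.8, -1.1]
finger_gap: 0.0346
grip_force: 36.7
```

```bash
python3 - <<'E'
from h import *
for i in range(4):
    s=env.get_state();print(s["tcp_pos"].round(4) if hasattr(s["tcp_pos"],"round") else s["tcp_pos"],np.round(s["wrist_force"],1),np.round(s["ft_torque"],2))
    r=env.read_camera("wrist")
E
```

```text
[0.4995 0.1126 0.0743] [-0.2 -0.8 -1.1] [ 0.03  0.   -0.01]
[0.4996 0.1127 0.0746] [ 0.3 -0.8 -0.2] [0.03 0.02 0.06]
[0.4999 0.1127 0.0748] [ 0.2  0.6 -0.4] [-0.   -0.01  0.02]
[0.5    0.1127 0.0749] [-0.2  0.5 -0.7] [ 0.04  0.01 -0.01]
```

>>> {"api": "carry_out", "payload": {
  "increments": [
    [[0,0,0.006,0,0,0],[0,0,0.012,0,0,0],[0,0,0.018,0,0,0],[0,0,0.024,0,0,0],[0,0,0.03,0,0,0]]
  ]
}}

```text
clock: 18.58
tcp_pos: [0.4998, 0.1127, 0.0595]
orientation: [-0.0, 0.707, -0.707, -0.0]
wrist_force: [0.5, -0.4, -1.2]
finger_gap: 0.0337
grip_force: 36.7
```

>>> {"api": "carry_out", "payload": {
  "increments": [
    [[0,0,0.01,0,0,0],[0,0,0.02,0,0,0],[0,0,0.027,0,0,0],[0,0,0.027,0,0,0]]
  ]
}}

```text
clock: 19.08
tcp_pos: [0.4998, 0.1127, 0.046]
orientation: [0.0, 0.707, -0.707, -0.0]
wrist_force: [-0.2, 0.6, -0.4]
finger_gap: 0.034
grip_force: 36.7
```

>>> {"api": "carry_out", "payload": {
  "increments": [
    [[0,0,0,0,0,0],[0,0,0,0,0,0],[0,0,0,0,0,0],[0,0,-0.03,0,0,0],[0,0,-0.12,0,0,0]]
  ],
  "jaw": 0.4
}}

```text
clock: 19.7
tcp_pos: [0.498, 0.1126, 0.1058]
orientation: [0.002, 0.707, -0.707, -0.002]
wrist_force: [1.7, 0.7, 0.6]
finger_gap: 0.0516
grip_force: 0.0
```

>>> {"api": "carry_out", "payload": {
  "increments": [
    [[0,0,-0.12,0,0,0],[0,0,-0.24,0,0,0],[0.12,-0.01,-0.288,0,0,0],[0.24,-0.02,-0.288,0,0,0],[0.36,-0.03,-0.288,0,0,0]]
  ]
}}

```text
clock: 20.32
tcp_pos: [0.5154, -0.0689, 0.2524]
orientation: [-0.001, 0.708, -0.706, 0.001]
wrist_force: [1.2, -0.1, 0.1]
finger_gap: 0.0512
grip_force: 0.0
```

>>> {"api": "carry_out", "payload": {
  "increments": [
    [[0.12,-0.01,0,0,0,0],[0.24,-0.02,0,0,0,0],[0.36,-0.03,0,0,0,0],[0.48,-0.04,0,0,0,0],[0.509,-0.05,0,0,0,0]]
  ]
}}

```text
clock: 20.95
tcp_pos: [0.5399, -0.3255, 0.2507]
orientation: [-0.0, -0.706, 0.708, -0.001]
wrist_force: [0.1, 1.0, -1.1]
finger_gap: 0.0512
grip_force: 0.0
```

>>> {"api": "carry_out", "payload": {
  "increments": [
    [[0,0,0,0,0,0],[0,0,0,0,0,0]]
  ]
}}

```text
clock: 21.2
tcp_pos: [0.5403, -0.3201, 0.2507]
orientation: [-0.0, 0.708, -0.706, -0.0]
wrist_force: [-0.1, 0.1, 0.5]
finger_gap: 0.0513
grip_force: 0.0
```

```bash
python3 - <<'E'
from h import *
t,d=wmeas((.541,-.322),.045,.028,.042)
print(t[:2]+d,"tool",-d[1]/.5,-d[0]/.5)
for c in("top","scene"):
    r=env.read_camera(c);X,u,v=cloud(r);P=near(X,(.502,.112),.03,.02,.09);print(c,len(P),P[:,2].max(),np.median(P[:,2]),circ(P[P[:,2]>.04])if (P[:,2]>.04).any() else 0)
    P=near(X,(.543,-.454),.05,.028,.045);print(len(P),circ(P))
E
```

```text
tcp [ 5.404e-01 -3.200e-01  2.508e-01 -2.000e-04  7.081e-01 -7.061e-01
 -1.000e-04] sd [0.0001 0.0001 0.0001] rel circ/mean/rad [ 0.0002 -0.0013  0.0003 -0.0018  0.018 ] sd [0.0003 0.0002 0.0002 0.0003 0.0001]
[ 0.54063205 -0.321366  ] tool 0.0026924420390866954 -0.0004708247131962606
top 120 0.06799587630599252 0.04597722193296641 ((0.5018331408500671, 0.10664886981248856), 0.017841126769781113)
0 ((0.0, 0.0), 0.0)
scene 164 0.06480721686561823 0.043118921279976144 ((0.5038941502571106, 0.11122351884841919), 0.019054900854825974)
68 ((0.541532576084137, -0.4529114365577698), 0.01862606778740883)
```

>>> {"api": "carry_out", "payload": {
  "increments": [
    [[0.0027,0.003,0.1,0,0,0],[0.0027,0.003,0.22,0,0,0],[0.0027,0.003,0.33,0,0,0],[0.0027,0.003,0.41,0,0,0],[0.0027,0.003,0.4436,0,0,0]]
  ]
}}

```text
clock: 22.12
tcp_pos: [0.5374, -0.3215, 0.0259]
orientation: [0.0, 0.708, -0.707, -0.002]
wrist_force: [0.1, 0.1, 1.1]
finger_gap: 0.051
grip_force: 0.0
```

>>> {"api": "carry_out", "payload": {
  "increments": [
    [[0,0,0,0,0,0],[0,0,0,0,0,0],[0,0,0,0,0,0],[0,0,0,0,0,0],[0,0,0,0,0,0]]
  ],
  "jaw": 1
}}

```text
clock: 22.75
tcp_pos: [0.5391, -0.3233, 0.0291]
orientation: [-0.0, 0.707, -0.707, 0.0]
wrist_force: [1.0, -0.1, -0.8]
finger_gap: 0.0359
grip_force: 30.0
```

>>> {"api": "carry_out", "payload": {
  "increments": [
    [[0,0,-0.05,0,0,0],[0,0,-0.14,0,0,0],[0,0,-0.23,0,0,0],[0,0,-0.3,0,0,0],[0,0,-0.3,0,0,0]]
  ]
}}

```text
clock: 23.38
tcp_pos: [0.5405, -0.3244, 0.1823]
orientation: [-0.0, 0.707, -0.707, 0.003]
wrist_force: [0.7, 0.1, -0.3]
finger_gap: 0.0357
grip_force: 30.2
```

>>> {"api": "carry_out", "payload": {
  "increments": [
    [[-0.08,0.005,0,0,0,0],[-0.18,0.012,0,0,0,0],[-0.28,0.018,0,0,0,0],[-0.38,0.025,0,0,0,0],[-0.48,0.03,0,0,0,0]]
  ]
}}

```text
clock: 24.0
tcp_pos: [0.5224, -0.0814, 0.177]
orientation: [0.0, 0.707, -0.707, -0.001]
wrist_force: [0.6, 0.2, -0.8]
finger_gap: 0.036
grip_force: 30.2
```

>>> {"api": "carry_out", "payload": {
  "increments": [
    [[-0.1,0.007,0,0,0,0],[-0.19,0.012,0,0,0,0],[-0.2288,0.0142,0,0,0,0],[-0.2288,0.0142,0,0,0,0],[-0.2288,0.0142,0,0,0,0]]
  ]
}}

```text
clock: 24.62
tcp_pos: [0.5164, 0.0304, 0.178]
orientation: [0.0, 0.707, -0.707, -0.0]
wrist_force: [0.7, -0.5, -0.4]
finger_gap: 0.0361
grip_force: 30.2
```

```bash
python3 - <<'E'
from h import *
s=env.get_state();print(s["tcp_pos"],s["finger_gap"],s["grip_force"])
for i in range(3):
    r=env.read_camera("wrist");s=env.get_state();X,u,v=cloud(r)
    P=X[(np.hypot(*(X[:,:2]-s["tcp_pos"][:2]).T)<.03)&(abs(X[:,2]-s["tcp_pos"][2])<.012)]
    print(s["tcp_pos"].round(4),len(P),(P.mean(0)-s["tcp_pos"]).round(4) if len(P) else 0)
cv2.imwrite("pics/w5.png",r["frame"][180:330,160:360])
E
```

```text
[0.51641484 0.03042204 0.17802294] 0.0360528345376746 30.223168255761266
[0.5165 0.0302 0.1781] 4839 [ 0.0002 -0.0024  0.0026]
[0.5165 0.0301 0.1782] 4872 [ 0.0002 -0.0024  0.0026]
[0.5165 0.0301 0.1783] 4864 [ 0.0002 -0.0024  0.0026]
```

View pics/w5.png

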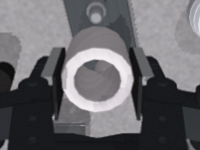

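```bash
cat >> h.py <<'E'
def held(n=3):
    for i in range(n):
        s=env.get_state();r=env.read_camera("wrist");X,u,v=cloud(r);d=X-s["tcp_pos"]
        P=d[(np.hypot(d[:,0],d[:,1])<.03)&(abs(d[:,2]-.004)<.006)&(abs(d[:,0])<.0165)]
        zt=np.percentile(P[:,2],95);Q=P[P[:,2]>zt-.002]
        from scipy.optimize import least_squares
        # outer edge: farthest point per angle bin (front half, free of the fingers)
        c0=Q[:,:2].mean(0);a=np.arctan2(*(Q[:,:2]-c0).T);rr=np.hypot(*(Q[:,:2]-c0).T)
        E=np.array([Q[a>-9][np.argmax(np.where(np.digitize(a,np.linspace(-np.pi,np.pi,60))==k,rr,0)),:2] for k in range(1,60) if (np.digitize(a,np.linspace(-np.pi,np.pi,60))==k).any()])
        I=np.array([Q[np.argmin(np.where(np.digitize(a,np.linspace(-np.pi,np.pi,60))==k,rr,9)),:2] for k in range(1,60) if (np.digitize(a,np.linspace(-np.pi,np.pi,60))==k).any()])
        f=lambda E:least_squares(lambda p:np.hypot(*(E-p[:2]).T)-p[2],[*c0,.015],loss="soft_l1",f_scale=.001).x.round(4)
        print("tcp",s["tcp_pos"].round(4),"top",zt.round(4),"outer",f(E),"inner",f(I))
E
python3 - <<'E'
from h import *
held()
E
```

```text
tcp [0.5165 0.0301 0.1783] top 0.0078 outer [0.0003 0.0001 0.0172] inner [ 0.0005 -0.      0.0113]
tcp [0.5165 0.0302 0.1784] top 0.0078 outer [0.0003 0.0001 0.0172] inner [0.0005 0.0001 0.0113]
tcp [0.5165 0.0303 0.1784] top 0.0077 outer [0.0003 0.0002 0.0171] inner [0.0006 0.0001 0.0113]
```

>>> {"api": "carry_out", "payload": {
  "increments": [
    [[-0.004,-0.0006,0.08,0,0,0],[-0.004,-0.0006,0.15,0,0,0],[-0.004,-0.0006,0.17,0,0,0],[-0.004,-0.0006,0.19,0,0,0],[-0.004,-0.0006,0.208,0,0,0]]
  ]
}}

```text
clock: 25.55
tcp_pos: [0.5177, 0.0331, 0.0751]
orientation: [-0.001, 0.707, -0.707, 0.001]
wrist_force: [1.0, -0.2, -0.7]
finger_gap: 0.0359
grip_force: 30.3
```

>>> {"api": "carry_out", "payload": {
  "increments": [
    [[0,0,0,0,0,0],[0,0,0,0,0,0],[0,0,0,0,0,0]]
  ]
}}

```text
clock: 25.92
tcp_pos: [0.5171, 0.0333, 0.0751]
orientation: [-0.0, 0.708, -0.707, 0.0]
wrist_force: [-0.6, 0.3, -0.6]
finger_gap: 0.0361
grip_force: 30.3
```

No contact so far; lower past the cone slowly.

>>> {"api": "carry_out", "payload": {
  "increments": [
    [[0,0,0.006,0,0,0],[0,0,0.012,0,0,0],[0,0,0.018,0,0,0],[0,0,0.024,0,0,0],[0,0,0.03,0,0,0]]
  ]
}}

```text
clock: 26.55
tcp_pos: [0.5166, 0.0333, 0.0592]
orientation: [0.0, 0.707, -0.707, -0.0]
wrist_force: [1.3, -0.3, -1.0]
finger_gap: 0.0359
grip_force: 30.3
```

>>> {"api": "carry_out", "payload": {
  "increments": [
    [[0,0,0.01,0,0,0],[0,0,0.02,0,0,0],[0,0,0.026,0,0,0],[0,0,0.026,0,0,0]]
  ]
}}

```text
clock: 27.05
tcp_pos: [0.5166, 0.0332, 0.0462]
orientation: [0.0, 0.707, -0.707, -0.0]
wrist_force: [0.4, 0.5, -1.6]
finger_gap: 0.0361
grip_force: 30.2
```

>>> {"api": "carry_out", "payload": {
  "increments": [
    [[0,0,0,0,0,0],[0,0,0,0,0,0],[0,0,0,0,0,0],[0,0,-0.03,0,0,0],[0,0,-0.12,0,0,0]]
  ],
  "jaw": 0.4
}}

```text
clock: 27.68
tcp_pos: [0.5148, 0.0335, 0.106]
orientation: [0.001, 0.707, -0.707, -0.002]
wrist_force: [1.2, -0.5, 0.3]
finger_gap: 0.0513
grip_force: 0.0
```

>>> {"api": "carry_out", "payload": {
  "increments": [
    [[0,0,-0.12,0,0,0],[0,0,-0.24,0,0,0],[0.12,-0.01,-0.288,0,0,0],[0.24,-0.015,-0.288,0,0,0],[0.36,-0.02,-0.288,0,0,0]]
  ]
}}

```text
clock: 28.3
tcp_pos: [0.5271, -0.1484, 0.2527]
orientation: [-0.001, 0.708, -0.706, 0.001]
wrist_force: [0.3, 1.0, 0.4]
finger_gap: 0.0513
grip_force: 0.0
```

>>> {"api": "carry_out", "payload": {
  "increments": [
    [[0.12,-0.01,0,0,0,0],[0.24,-0.015,0,0,0,0],[0.36,-0.02,0,0,0,0],[0.48,-0.025,0,0,0,0],[0.59,-0.03,0,0,0,0]]
  ]
}}

```text
clock: 28.92
tcp_pos: [0.5418, -0.4438, 0.2518]
orientation: [-0.0, 0.707, -0.707, 0.001]
wrist_force: [1.4, -0.3, 0.6]
finger_gap: 0.0513
grip_force: 0.0
```

>>> {"api": "carry_out", "payload": {
  "increments": [
    [[0.0226,0,0,0,0,0],[0.0226,0,0,0,0,0],[0.0226,0,0,0,0,0],[0.0226,0,0,0,0,0]]
  ]
}}

```text
clock: 29.42
tcp_pos: [0.5427, -0.4513, 0.2514]
orientation: [-0.0, 0.708, -0.706, 0.0]
wrist_force: [0.8, 0.3, 0.2]
finger_gap: 0.0515
grip_force: 0.0
```

```bash
python3 - <<'E'
from h import *
t,d=wmeas((.541,-.453),.05,.028,.042)
print(t[:2]+d,"tool",-d[1]/.5,-d[0]/.5)
for c in("top","scene"):
    r=env.read_camera(c);X,u,v=cloud(r)
    for q in((.502,.112),(.518,.033)):
        P=near(X,q,.03,.02,.09);print(c,len(P),P[:,2].max(),np.median(P[:,2]),circ(P[P[:,2]>.04])if (P[:,2]>.04).any() else 0)
E
```

```text
tcp [ 5.426e-01 -4.516e-01  2.513e-01 -1.000e-04  7.081e-01 -7.061e-01
  3.000e-04] sd [0.     0.0002 0.0001] rel circ/mean/rad [-0.0018 -0.0003 -0.0018 -0.0009  0.0179] sd [0.     0.0002 0.0001 0.0003 0.0001]
[ 0.54085189 -0.45189527] tool 0.0006416289848522883 0.003546484340980427
top 119 0.06920163204453769 0.0469130197971311 ((0.5022192597389221, 0.10625836998224258), 0.017601344734430313)
top 115 0.06848804599739103 0.04631525149968246 ((0.5170220136642456, 0.029663315042853355), 0.01745530217885971)
scene 164 0.06436055617245842 0.04375226259978009 ((0.5031452178955078, 0.11051363497972488), 0.0185391828417778)
scene 157 0.065392969457146 0.04387967976778435 ((0.5183132886886597, 0.03406504914164543), 0.019114919006824493)
```

>>> {"api": "carry_out", "payload": {
  "increments": [
    [[0,0.007,0.1,0,0,0],[0,0.007,0.22,0,0,0],[0,0.007,0.33,0,0,0],[0,0.007,0.41,0,0,0],[0,0.007,0.4446,0,0,0]]
  ]
}}

```text
clock: 30.35
tcp_pos: [0.5373, -0.4515, 0.0251]
orientation: [-0.0, 0.707, -0.707, -0.002]
wrist_force: [0.0, -0.3, -0.4]
finger_gap: 0.0509
grip_force: 0.0
```

>>> {"api": "carry_out", "payload": {
  "increments": [
    [[0,0,0,0,0,0],[0,0,0,0,0,0],[0,0,0,0,0,0],[0,0,0,0,0,0],[0,0,0,0,0,0]]
  ],
  "jaw": 1
}}

```text
clock: 30.98
tcp_pos: [0.5389, -0.4532, 0.0288]
orientation: [-0.0, 0.707, -0.707, 0.0]
wrist_force: [0.6, 0.1, -1.3]
finger_gap: 0.035
grip_force: 30.5
```

>>> {"api": "carry_out", "payload": {
  "increments": [
    [[0,0,-0.05,0,0,0],[0,0,-0.14,0,0,0],[0,0,-0.23,0,0,0],[0,0,-0.3,0,0,0],[0,0,-0.3,0,0,0]]
  ]
}}

```text
clock: 31.6
tcp_pos: [0.5402, -0.4545, 0.1825]
orientation: [0.0, 0.707, -0.707, 0.004]
wrist_force: [-1.3, -0.8, -1.0]
finger_gap: 0.0348
grip_force: 30.5
```

>>> {"api": "carry_out", "payload": {
  "increments": [
    [[-0.08,0,0,0,0,0],[-0.18,0.002,0,0,0,0],[-0.28,0.004,0,0,0,0],[-0.38,0.006,0,0,0,0],[-0.48,0.007,0,0,0,0]]
  ]
}}

```text
clock: 32.22
tcp_pos: [0.5339, -0.211, 0.1766]
orientation: [0.0, 0.707, -0.707, -0.001]
wrist_force: [1.3, -0.3, -0.9]
finger_gap: 0.0349
grip_force: 30.5
```

>>> {"api": "carry_out", "payload": {
  "increments": [
    [[-0.1,0.001,0,0,0,0],[-0.2,0.002,0,0,0,0],[-0.29,0.003,0,0,0,0],[-0.3336,0.004,0,0,0,0],[-0.3336,0.004,0,0,0,0]]
  ]
}}

```text
clock: 32.85
tcp_pos: [0.5317, -0.0445, 0.177]
orientation: [0.001, 0.709, -0.706, -0.001]
wrist_force: [-0.6, 0.0, 0.5]
finger_gap: 0.0354
grip_force: 30.5
```

>>> {"api": "carry_out", "payload": {
  "increments": [
    [[0,0,0,0,0,0],[0,0,0,0,0,0]]
  ]
}}

```text
clock: 33.1
tcp_pos: [0.5327, -0.0472, 0.1778]
orientation: [-0.0, -0.707, 0.707, 0.0]
wrist_force: [0.9, 0.1, -1.0]
finger_gap: 0.0353
grip_force: 30.5
```

```bash
python3 - <<'E'
from h import *
held(2)
E
```

```text
tcp [ 0.5327 -0.0472  0.1778] top 0.0083 outer [ 0.0004 -0.0007  0.0172] inner [ 0.0006 -0.0008  0.0089]
tcp [ 0.5327 -0.0472  0.1779] top 0.0083 outer [ 0.0003 -0.0006  0.0171] inner [ 0.0005 -0.0007  0.0088]
```

>>> {"api": "carry_out", "payload": {
  "increments": [
    [[-0.005,-0.001,0.08,0,0,0],[-0.005,-0.001,0.14,0,0,0],[-0.005,-0.001,0.16,0,0,0],[-0.005,-0.001,0.16,0,0,0],[-0.005,-0.001,0.16,0,0,0]]
  ]
}}

```text
clock: 33.83
tcp_pos: [0.5343, -0.0441, 0.0995]
orientation: [-0.001, 0.707, -0.707, 0.001]
wrist_force: [0.5, 0.1, -1.1]
finger_gap: 0.035
grip_force: 30.5
```

>>> {"api": "carry_out", "payload": {
  "increments": [
    [[0,0,0,0,0,0],[0,0,0,0,0,0]]
  ]
}}

```text
clock: 34.08
tcp_pos: [0.5338, -0.0438, 0.099]
orientation: [-0.0, 0.708, -0.707, 0.001]
wrist_force: [-0.4, 0.4, -0.6]
finger_gap: 0.0348
grip_force: 30.5
```

```bash
python3 - <<'E'
from h import *
held(2)
print(env.get_state()["wrist_force"])
r=env.read_camera("wrist");cv2.imwrite("pics/w6.png",cv2.resize(r["frame"][200:310,170:350],None,fx=4,fy=4))
E
```

```text
tcp [ 0.5338 -0.0438  0.099 ] top 0.008 outer [ 0.0002 -0.0006  0.0172] inner [ 0.0003 -0.0007  0.0089]
tcp [ 0.5336 -0.0437  0.0988] top 0.0081 outer [ 0.0003 -0.0006  0.0171] inner [ 0.0005 -0.0008  0.0089]
[-0.244936   -0.37349882 -1.05467997]
```

View pics/w6.png

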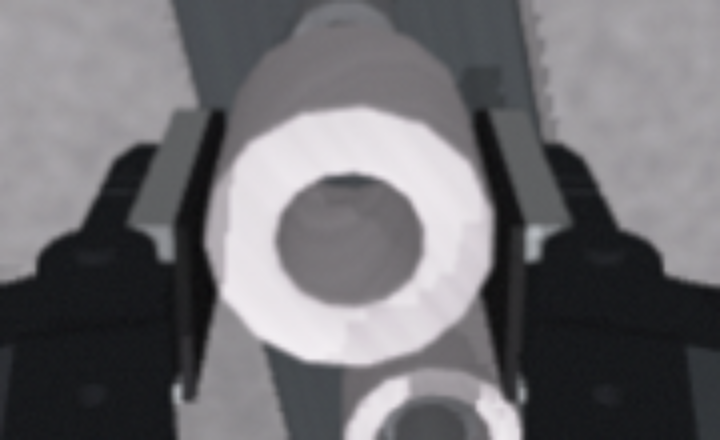

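>>> {"api": "carry_out", "payload": {
  "increments": [
    [[0,0,0.006,0,0,0],[0,0,0.011,0,0,0],[0,0,0.016,0,0,0],[0,0,0.02,0,0,0],[0,0,0.022,0,0,0]]
  ]
}}

```text
clock: 34.85
tcp_pos: [0.5331, -0.0437, 0.0869]
orientation: [0.0, 0.707, -0.707, -0.0]
wrist_force: [0.1, 0.7, -0.4]
finger_gap: 0.0349
grip_force: 30.5
```

```bash
python3 - <<'E'
from h import *
held(2)
print(env.get_state()["wrist_force"],env.get_state()["ft_torque"])
E
```

```text
tcp [ 0.5331 -0.0437  0.0869] top 0.0082 outer [ 0.0003 -0.0007  0.0172] inner [ 0.0006 -0.0007  0.0089]
tcp [ 0.5331 -0.0437  0.0869] top 0.0083 outer [ 0.0004 -0.0007  0.0172] inner [ 0.0005 -0.0008  0.0089]
[-1.00338906 -0.54575923 -0.6967431 ] [0.0407529  0.0033526  0.00968495]
```

>>> {"api": "carry_out", "payload": {
  "increments": [
    [[0,0,0.007,0,0,0],[0,0,0.014,0,0,0],[0,0,0.02,0,0,0],[0,0,0.026,0,0,0],[0,0,0.026,0,0,0]]
  ]
}}

```text
clock: 35.58
tcp_pos: [0.5334, -0.0439, 0.074]
orientation: [0.0, 0.707, -0.707, 0.0]
wrist_force: [0.8, -1.0, -2.1]
finger_gap: 0.035
grip_force: 30.4
```

>>> {"api": "carry_out", "payload": {
  "increments": [
    [[0,0,0,0,0,0],[0,0,0,0,0,0],[0,0,0,0,0,0],[0,0,-0.02,0,0,0],[0,0,-0.1,0,0,0]]
  ],
  "jaw": 0.4
}}

```text
clock: 36.2
tcp_pos: [0.5314, -0.0432, 0.1232]
orientation: [0.001, 0.707, -0.707, -0.002]
wrist_force: [1.1, -0.4, -0.4]
finger_gap: 0.0515
grip_force: 0.0
```

>>> {"api": "carry_out", "payload": {
  "increments": [
    [[0.03,0,-0.1,0,0,0],[0.06,0,-0.2,0,0,0],[0.1,0,-0.26,0,0,0],[0.1,0,-0.26,0,0,0],[0.1,0,-0.26,0,0,0]]
  ]
}}

```text
clock: 36.83
tcp_pos: [0.5328, -0.0934, 0.2537]
orientation: [0.0, 0.707, -0.707, -0.0]
wrist_force: [-0.9, 0.0, -0.4]
finger_gap: 0.0515
grip_force: 0.0
```

```bash
cat > pinchk.py <<'E'
from h import *
r=env.read_camera("wrist");X,u,v=cloud(r);print(env.get_state()["tcp_pos"],env.get_state()["clock"])
for q in((.502,.1113),(.5185,.033),(.535,-.0455)):
    P=near(X,q,.035,.03,.09);zt=np.percentile(P[:,2],90);h=[np.sum((P[:,2]>a)&(P[:,2]<=a+.004)) for a in np.arange(.03,.09,.004)];Q=near(X,q,.03,.04,.052);print(q,zt,h,circ(Q) if len(Q) else 0)
    Q=near(X,q,.03,.068,.085);print(circ(Q) if len(Q) else 0)
E
python3 pinchk.py
```

```text
[ 0.5325313 -0.0930853  0.2530972] 36.875
(0.502, 0.1113) 0.047029701447245054 [np.int64(36), np.int64(55), np.int64(78), np.int64(147), np.int64(65), np.int64(15), np.int64(4), np.int64(0), np.int64(0), np.int64(0), np.int64(0), np.int64(0), np.int64(0), np.int64(0), np.int64(0)] ((0.5019604563713074, 0.10845640301704407), 0.017622996121644974)
0
(0.5185, 0.033) 0.06011876831366599 [np.int64(35), np.int64(40), np.int64(75), np.int64(249), np.int64(60), np.int64(17), np.int64(15), np.int64(46), np.int64(36), np.int64(0), np.int64(0), np.int64(0), np.int64(0), np.int64(0), np.int64(0)] ((0.5174087285995483, 0.03272470086812973), 0.017996758222579956)
0
(0.535, -0.0455) 0.07548047196220833 [np.int64(0), np.int64(0), np.int64(0), np.int64(17), np.int64(28), np.int64(33), np.int64(48), np.int64(67), np.int64(77), np.int64(47), np.int64(167), np.int64(352), np.int64(0), np.int64(0), np.int64(0)] ((0.5342279672622681, -0.04724867641925812), 0.01764662005007267)
((0.5329235196113586, -0.04388165473937988), 0.01809755153954029)
```

>>> {"api": "carry_out", "payload": {
  "increments": [
    [[-0.07,0,0.06,0,0,0],[-0.1,0,0.16,0,0,0],[-0.1,0,0.26,0,0,0],[-0.1,0,0.32,0,0,0],[-0.1,0,0.358,0,0,0]]
  ]
}}

```text
clock: 37.5
tcp_pos: [0.5306, -0.0422, 0.0718]
orientation: [0.001, 0.708, -0.706, -0.003]
wrist_force: [0.0, -0.5, 0.2]
finger_gap: 0.0515
grip_force: 0.0
```

>>> {"api": "carry_out", "payload": {
  "increments": [
    [[0,0,0,0,0,0],[0,0,0,0,0,0],[0,0,0,0,0,0],[0,0,0,0,0,0],[0,0,0,0,0,0]]
  ],
  "jaw": 1
}}

```text
clock: 38.12
tcp_pos: [0.533, -0.0434, 0.0754]
orientation: [-0.0, 0.708, -0.707, -0.0]
wrist_force: [-1.1, 2.6, -0.5]
finger_gap: 0.0346
grip_force: 29.9
```

>>> {"api": "carry_out", "payload": {
  "increments": [
    [[0,0,-0.04,0,0,0],[0,0,-0.1,0,0,0],[0,0,-0.18,0,0,0],[0,0,-0.25,0,0,0],[0,0,-0.25,0,0,0]]
  ]
}}

```text
clock: 38.75
tcp_pos: [0.5354, -0.0447, 0.2037]
orientation: [-0.002, 0.707, -0.707, 0.003]
wrist_force: [0.2, -0.2, -1.4]
finger_gap: 0.0348
grip_force: 30.1
```

>>> {"api": "carry_out", "payload": {
  "increments": [
    [[-0.08,-0.015,0,0,0,0],[-0.19,-0.04,0,0,0,0],[-0.3,-0.065,0,0,0,0],[-0.41,-0.09,0,0,0,0],[-0.52,-0.115,0,0,0,0]]
  ]
}}

```text
clock: 39.38
tcp_pos: [0.5904, 0.2177, 0.199]
orientation: [0.001, 0.707, -0.707, 0.0]
wrist_force: [1.4, -0.7, -0.2]
finger_gap: 0.0349
grip_force: 30.1
```

>>> {"api": "carry_out", "payload": {
  "increments": [
    [[-0.1,-0.02,0,0,0,0],[-0.11,-0.02,0.1,0,0,0],[-0.11,-0.02,0.2,0,0,0],[-0.11,-0.02,0.2,0,0,0],[-0.11,-0.02,0.2,0,0,0]]
  ]
}}

```text
clock: 40.0
tcp_pos: [0.601, 0.2712, 0.1012]
orientation: [-0.0, 0.707, -0.707, 0.0]
wrist_force: [0.7, -1.1, -0.1]
finger_gap: 0.0347
grip_force: 30.1
```

>>> {"api": "carry_out", "payload": {
  "increments": [
    [[0,0,0.05,0,0,0],[0,0,0.09,0,0,0],[0,0,0.118,0,0,0],[0,0,0.118,0,0,0],[0,0,0.118,0,0,0]]
  ]
}}

```text
clock: 40.62
tcp_pos: [0.6014, 0.2716, 0.0427]
orientation: [-0.001, 0.707, -0.707, 0.001]
wrist_force: [0.2, -0.3, -0.1]
finger_gap: 0.0346
grip_force: 30.1
```

>>> {"api": "carry_out", "payload": {
  "increments": [
    [[0,0,0,0,0,0],[0,0,0,0,0,0],[0,0,0,0,0,0],[0,0,-0.03,0,0,0],[0,0,-0.12,0,0,0]]
  ],
  "jaw": 0.4
}}

```text
clock: 41.25
tcp_pos: [0.5985, 0.2708, 0.0999]
orientation: [0.002, 0.707, -0.707, -0.001]
wrist_force: [0.7, 0.8, -0.7]
finger_gap: 0.051
grip_force: 0.0
```

>>> {"api": "carry_out", "payload": {
  "increments": [
    [[0,0,-0.12,0,0,0],[0,0.1,-0.2,0,0,0],[0,0.2,-0.276,0,0,0],[0,0.32,-0.276,0,0,0],[0,0.358,-0.276,0,0,0]]
  ]
}}

```text
clock: 41.88
tcp_pos: [0.4181, 0.271, 0.2413]
orientation: [-0.001, 0.708, -0.706, 0.0]
wrist_force: [0.5, 0.2, -0.3]
finger_gap: 0.0514
grip_force: 0.0
```

>>> {"api": "carry_out", "payload": {
  "increments": [
    [[0,0,0,0,0,0],[0,0,0,0,0,0],[0,0,0,0,0,0]]
  ]
}}

```text
clock: 42.25
tcp_pos: [0.4225, 0.2712, 0.2392]
orientation: [-0.0, 0.707, -0.707, 0.0]
wrist_force: [0.1, -0.4, -0.5]
finger_gap: 0.0512
grip_force: 0.0
```

```bash
cat > blk.py <<'E'
from h import *
def holes(save=None):
    s=env.get_state();r=env.read_camera("wrist");X,u,v=cloud(r)
    if save:cv2.imwrite(save,r["frame"])
    B=X[(abs(X[:,0]-.423)<.06)&(abs(X[:,1]-.286)<.14)]
    T=B[(B[:,2]>.02)&(B[:,2]<.028)];print("tcp",s["tcp_pos"].round(4),len(T),np.median(T[:,2]).round(4),[np.round(a,4) for a in cv2.minAreaRect(T[:,:2].astype(np.float32))])
    # rasterise the top face at 0.5 mm; holes are blobs without top points
    G=np.zeros((240,560),np.uint8);i=((T[:,:2]-[.363,.146])/.0005).astype(int);k=(i>=0).all(1)&(i[:,0]<240)&(i[:,1]<560);G[i[k,0],i[k,1]]=255
    G=cv2.morphologyEx(G,cv2.MORPH_CLOSE,np.ones((7,7),np.uint8))
    cs,_=cv2.findContours(G,cv2.RETR_CCOMP,cv2.CHAIN_APPROX_NONE)
    for c in cs:
        if 1500<cv2.contourArea(c)<9000:
            e=cv2.fitEllipse(c);print("hole",np.round([.363+e[0][1]*.0005+.00025,.146+e[0][0]*.0005+.00025],4),"diam",np.round(np.array(e[1])*.0005,4),"circ",(lambda q:np.round([.363+q[0][1]*.0005,.146+q[0][0]*.0005,q[1]*.0005],4))(cv2.minEnclosingCircle(c)))
E
python3 -c "
from blk import *
holes('pics/w7.png');holes()
for c in('top','scene'):
    X,u,v=cloud(env.read_camera(c));P=near(X,(.6,.27),.04,.02,.06);print(len(P),P[:,2].max(),circ(P))
    for q in((.502,.112),(.518,.033)):
        P=near(X,q,.03,.04,.055);print(circ(P))
"
```

```text
tcp [0.4225 0.2712 0.2392] 6116 0.0242 [array([0.4208, 0.2891]), array([0.0653, 0.2141]), np.float64(0.0848)]
hole [0.4208 0.2891] diam [0.0395 0.0403] circ [0.4206 0.2886 0.0207]
hole [0.4209 0.2172] diam [0.0399 0.0401] circ [0.4207 0.217  0.0207]
hole [0.4208 0.3604] diam [0.0387 0.0403] circ [0.4205 0.3604 0.0208]
tcp [0.4224 0.2711 0.239 ] 6109 0.0243 [array([0.4207, 0.2888]), array([0.0652, 0.2137]), np.float64(0.093)]
hole [0.4208 0.2891] diam [0.0398 0.0399] circ [0.4204 0.2888 0.0207]
hole [0.421  0.2173] diam [0.0399 0.04  ] circ [0.4207 0.217  0.0207]
hole [0.4206 0.3605] diam [0.0389 0.0403] circ [0.4202 0.3604 0.0209]
104 0.04603378226436856 ((0.6026816964149475, 0.26260000467300415), 0.01827547885477543)
((0.5022246241569519, 0.105658620595932), 0.017471130937337875)
((0.5168665051460266, 0.02964130789041519), 0.01751386933028698)
170 0.042483854377245084 ((0.6042170524597168, 0.26763349771499634), 0.018542354926466942)
((0.5034213662147522, 0.11029279232025146), 0.018182232975959778)
((0.5191298723220825, 0.03368739038705826), 0.01869938336312771)
```

View pics/w7.png

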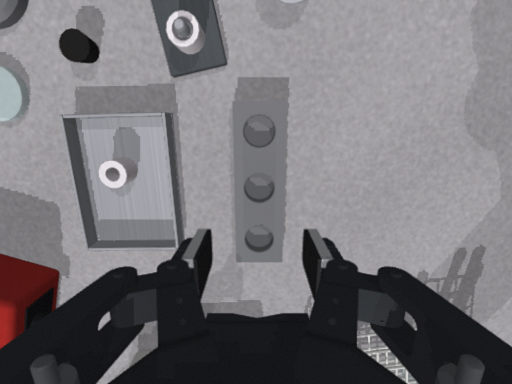

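>>> {"api": "carry_out", "payload": {
  "increments": [
    [[0.09,-0.045,0,0,0,0],[0.18,-0.09,0,0,0,0],[0.28,-0.138,0,0,0,0],[0.3168,-0.155,0,0,0,0],[0.3168,-0.155,0.1,0,0,0]]
  ]
}}

```text
clock: 43.08
tcp_pos: [0.5035, 0.1111, 0.1918]
orientation: [0.003, -0.706, 0.708, -0.003]
wrist_force: [1.0, 0.4, -1.0]
finger_gap: 0.0512
grip_force: 0.0
```

>>> {"api": "carry_out", "payload": {
  "increments": [
    [[0,0,0.1,0,0,0],[0,0,0.2,0,0,0],[0,0,0.26,0,0,0],[0,0,0.282,0,0,0],[0,0,0.282,0,0,0]]
  ]
}}

```text
clock: 43.7
tcp_pos: [0.4991, 0.1128, 0.048]
orientation: [0.0, 0.707, -0.707, -0.0]
wrist_force: [-0.2, 0.0, 1.0]
finger_gap: 0.0515
grip_force: 0.0
```

>>> {"api": "carry_out", "payload": {
  "increments": [
    [[0,0,0,0,0,0],[0,0,0,0,0,0],[0,0,0,0,0,0],[0,0,0,0,0,0],[0,0,0,0,0,0]]
  ],
  "jaw": 1
}}

```text
clock: 44.32
tcp_pos: [0.5005, 0.113, 0.0497]
orientation: [-0.001, 0.708, -0.707, 0.001]
wrist_force: [0.1, -0.1, 6.0]
finger_gap: 0.0339
grip_force: 30.7
```

>>> {"api": "carry_out", "payload": {
  "increments": [
    [[0,0,-0.04,0,0,0],[0,0,-0.1,0,0,0],[0,0,-0.18,0,0,0],[0,0,-0.26,0,0,0],[0,0,-0.26,0,0,0]]
  ]
}}

```text
clock: 44.95
tcp_pos: [0.5013, 0.1131, 0.1818]
orientation: [-0.003, 0.708, -0.707, 0.002]
wrist_force: [0.5, 0.2, -0.6]
finger_gap: 0.0336
grip_force: 31.6
```

```bash
python3 - <<'E'
from h import *
held(2)
E
```

```text
tcp [0.5013 0.1131 0.1818] top 0.0095 outer [0.1719 0.0014 0.1563] inner [-31.5864  -0.4519  31.6053]
tcp [0.5001 0.113  0.1798] top 0.0096 outer [0.2129 0.0045 0.1971] inner [-28.8402  -0.4393  28.8595]
```

>>> {"api": "carry_out", "payload": {
  "increments": [
    [[-0.08,0.035,0,0,0,0],[-0.18,0.08,0,0,0,0],[-0.27,0.12,0,0,0,0],[-0.353,0.1624,0,0,0,0],[-0.353,0.1624,0,0,0,0]]
  ]
}}

```text
clock: 45.68
tcp_pos: [0.415, 0.291, 0.1764]
orientation: [0.002, 0.709, -0.705, -0.001]
wrist_force: [0.2, -0.5, -1.3]
finger_gap: 0.0336
grip_force: 31.6
```

>>> {"api": "carry_out", "payload": {
  "increments": [
    [[0,0,0.05,0,0,0],[0,0,0.1,0,0,0],[0,0,0.13,0,0,0],[0,0,0.13,0,0,0],[0,0,0.13,0,0,0]]
  ]
}}

```text
clock: 46.3
tcp_pos: [0.4182, 0.2891, 0.1137]
orientation: [-0.0, 0.707, -0.707, 0.0]
wrist_force: [0.5, 0.8, -0.4]
finger_gap: 0.0335
grip_force: 31.6
```

```bash
sed -i 's/def held(n=3):/def held(n=3,zc=.004):/; s/abs(d\[:,2\]-.004)<.006/abs(d[:,2]-zc)<.006/; s/abs(d\[:,0\])<.0165/abs(d[:,0])<.0155/; s/np.percentile(P\[:,2\],95)/np.median(P[:,2])+.001/' h.py; python3 - <<'E'
from h import *
for i in range(1):
    s=env.get_state();r=env.read_camera("wrist");X,u,v=cloud(r);d=X-s["tcp_pos"]
    P=d[(np.hypot(d[:,0],d[:,1])<.03)&(abs(d[:,0])<.0155)&(abs(d[:,2])<.03)];h=np.histogram(P[:,2],np.arange(-.03,.031,.003));print(h[0])
held(2,-.003)
E
```

```text
[ 144  148  158  159  177  189  218  213 1370  548    0    0    0    0
    0    0    0    0    0    0]
tcp [0.4185 0.2894 0.114 ] top -0.0027 outer [ 0.0004 -0.0032  0.017 ] inner [ 0.0006 -0.0034  0.0112]
tcp [0.4185 0.2894 0.1141] top -0.0028 outer [ 0.0004 -0.0033  0.017 ] inner [ 0.0005 -0.0034  0.0113]
```

>>> {"api": "carry_out", "payload": {
  "increments": [
    [[-0.0064,-0.001,0.03,0,0,0],[-0.0064,-0.001,0.06,0,0,0],[-0.0064,-0.001,0.09,0,0,0],[-0.0064,-0.001,0.09,0,0,0],[-0.0064,-0.001,0.09,0,0,0]]
  ]
}}

```text
clock: 47.08
tcp_pos: [0.4181, 0.2925, 0.0681]
orientation: [0.0, 0.708, -0.707, -0.0]
wrist_force: [0.4, -0.7, -0.1]
finger_gap: 0.0338
grip_force: 31.6
```

```bash
python3 - <<'E'
from h import *
held(2,-.003)
E
```

```text
tcp [0.4181 0.2925 0.0681] top -0.0025 outer [ 0.0006 -0.0033  0.017 ] inner [ 0.0009 -0.0034  0.0112]
tcp [0.4184 0.2926 0.0684] top -0.0026 outer [ 0.0005 -0.0034  0.017 ] inner [ 0.0007 -0.0034  0.0112]
```

>>> {"api": "carry_out", "payload": {
  "increments": [
    [[0,-0.0016,0.005,0,0,0],[0,-0.0016,0.01,0,0,0],[0,-0.0016,0.015,0,0,0],[0,-0.0016,0.02,0,0,0],[0,-0.0016,0.024,0,0,0]]
  ]
}}

```text
clock: 47.8
tcp_pos: [0.4191, 0.2925, 0.0561]
orientation: [-0.0, 0.707, -0.707, 0.0]
wrist_force: [0.8, -0.1, -1.2]
finger_gap: 0.0339
grip_force: 31.6
```

>>> {"api": "carry_out", "payload": {
  "increments": [
    [[0,0,0,0,0,0],[0,0,0,0,0,0]]
  ]
}}

```text
clock: 48.05
tcp_pos: [0.4191, 0.2924, 0.0562]
orientation: [-0.0, 0.707, -0.707, 0.0]
wrist_force: [0.8, -0.1, -1.1]
finger_gap: 0.0334
grip_force: 31.5
```

>>> {"api": "carry_out", "payload": {
  "increments": [
    [[0,0,0.005,0,0,0],[0,0,0.01,0,0,0],[0,0,0.015,0,0,0],[0,0,0.015,0,0,0]]
  ]
}}

```text
clock: 48.55
tcp_pos: [0.419, 0.2924, 0.0485]
orientation: [0.0, 0.707, -0.707, 0.0]
wrist_force: [1.8, -0.9, -1.8]
finger_gap: 0.0339
grip_force: 31.5
```

>>> {"api": "carry_out", "payload": {
  "increments": [
    [[0,0,0,0,0,0],[0,0,0,0,0,0],[0,0,0,0,0,0],[0,0,-0.03,0,0,0],[0,0,-0.12,0,0,0]]
  ],
  "jaw": 0.4
}}

```text
clock: 49.18
tcp_pos: [0.4173, 0.2917, 0.1082]
orientation: [0.002, 0.707, -0.707, -0.001]
wrist_force: [0.2, -0.1, 0.1]
finger_gap: 0.0512
grip_force: 0.0
```

>>> {"api": "carry_out", "payload": {
  "increments": [
    [[0,0,-0.12,0,0,0],[0,0,-0.24,0,0,0],[0.08,-0.03,-0.28,0,0,0],[0.18,-0.07,-0.28,0,0,0],[0.28,-0.11,-0.28,0,0,0]]
  ]
}}

```text
clock: 49.8
tcp_pos: [0.4747, 0.1515, 0.2506]
orientation: [-0.001, 0.708, -0.706, 0.001]
wrist_force: [0.6, 0.5, 0.3]
finger_gap: 0.0516
grip_force: 0.0
```

>>> {"api": "carry_out", "payload": {
  "increments": [
    [[0.1,-0.04,0,0,0,0],[0.2,-0.075,0,0,0,0],[0.238,-0.085,0,0,0,0],[0.238,-0.085,0,0,0,0],[0.238,-0.085,0,0,0,0]]
  ]
}}

```text
clock: 50.42
tcp_pos: [0.5162, 0.0345, 0.249]
orientation: [-0.0, 0.708, -0.706, -0.0]
wrist_force: [-0.5, 0.4, 0.3]
finger_gap: 0.0512
grip_force: 0.0
```

```bash
python3 - <<'E'
from h import *
t,d=wmeas((.518,.033),.035,.042,.052,3)
for c in('top','scene'):
    X,u,v=cloud(env.read_camera(c))
    for q in((.421,.287),(.6,.267)):
        P=near(X,q,.03,.032,.06);print(c,q,len(P),np.median(P[:,2]),circ(P))
E
```

```text
tcp [ 5.163e-01  3.470e-02  2.490e-01 -2.000e-04  7.080e-01 -7.062e-01
 -2.000e-04] sd [0.     0.0001 0.    ] rel circ/mean/rad [ 0.0017 -0.001   0.0018 -0.0019  0.0179] sd [0.0001 0.0003 0.0001 0.0003 0.0001]
top (0.421, 0.287) 80 0.042970693136009305 ((0.42506104707717896, 0.28614041209220886), 0.022113511338829994)
top (0.6, 0.267) 89 0.03924665981483846 ((0.6023117899894714, 0.26294586062431335), 0.01837032660841942)
scene (0.421, 0.287) 98 0.039898330088159295 ((0.42038989067077637, 0.28543955087661743), 0.02067909948527813)
scene (0.6, 0.267) 113 0.037908615046027896 ((0.6040968894958496, 0.2671111822128296), 0.01873568445444107)
```

>>> {"api": "carry_out", "payload": {
  "increments": [
    [[0.002,0,0.1,0,0,0],[0.002,0,0.22,0,0,0],[0.002,0,0.33,0,0,0],[0.002,0,0.38,0,0,0],[0.002,0,0.402,0,0,0]]
  ]
}}

```text
clock: 51.3
tcp_pos: [0.5155, 0.0332, 0.0461]
orientation: [0.001, 0.708, -0.706, -0.001]
wrist_force: [-0.2, -0.4, 1.4]
finger_gap: 0.0512
grip_force: 0.0
```

>>> {"api": "carry_out", "payload": {
  "increments": [
    [[0,0,0,0,0,0],[0,0,0,0,0,0],[0,0,0,0,0,0],[0,0,0,0,0,0],[0,0,0,0,0,0]]
  ],
  "jaw": 1
}}

```text
clock: 51.92
tcp_pos: [0.5169, 0.0325, 0.048]
orientation: [-0.0, 0.707, -0.707, 0.0]
wrist_force: [-0.4, -0.1, -0.7]
finger_gap: 0.0354
grip_force: 30.0
```

>>> {"api": "carry_out", "payload": {
  "increments": [
    [[0,0,-0.04,0,0,0],[0,0,-0.1,0,0,0],[0,0,-0.18,0,0,0],[0,0,-0.26,0,0,0],[0,0,-0.26,0,0,0]]
  ]
}}

```text
clock: 52.55
tcp_pos: [0.5191, 0.0324, 0.1812]
orientation: [-0.002, 0.707, -0.707, 0.003]
wrist_force: [-0.2, -0.5, -1.0]
finger_gap: 0.0352
grip_force: 31.3
```

>>> {"api": "carry_out", "payload": {
  "increments": [
    [[-0.08,0.04,0,0,0,0],[-0.18,0.09,0,0,0,0],[-0.27,0.14,0,0,0,0],[-0.3676,0.1944,0,0,0,0],[-0.3676,0.1944,0,0,0,0]]
  ]
}}

```text
clock: 53.18
tcp_pos: [0.4165, 0.2186, 0.1766]
orientation: [0.001, 0.71, -0.705, -0.001]
wrist_force: [-0.1, -0.4, -1.1]
finger_gap: 0.0356
grip_force: 31.3
```

>>> {"api": "carry_out", "payload": {
  "increments": [
    [[0,0,0.06,0,0,0],[0,0,0.12,0,0,0],[0,0,0.18,0,0,0],[0,0,0.21,0,0,0],[0,0,0.21,0,0,0]]
  ]
}}

```text
clock: 53.8
tcp_pos: [0.4182, 0.215, 0.0709]
orientation: [-0.002, -0.707, 0.707, 0.001]
wrist_force: [0.6, -0.2, -0.6]
finger_gap: 0.0353
grip_force: 31.3
```

>>> {"api": "carry_out", "payload": {
  "increments": [
    [[0,0,0,0,0,0],[0,0,0,0,0,0]]
  ]
}}

```text
clock: 54.05
tcp_pos: [0.4202, 0.2163, 0.0735]
orientation: [-0.001, 0.707, -0.707, 0.0]
wrist_force: [0.5, 0.3, -1.1]
finger_gap: 0.0356
grip_force: 31.3
```

```bash
python3 - <<'E'
from h import *
held(2,-.003)
print(env.get_state()["wrist_force"])
E
```

```text
tcp [0.4202 0.2163 0.0735] top -0.0006 outer [0.0003 0.     0.017 ] inner [ 0.0004 -0.0001  0.0112]
tcp [0.4201 0.2164 0.0735] top -0.0007 outer [0.0003 0.0001 0.017 ] inner [ 0.0004 -0.0001  0.0112]
[ 1.22081089 -0.48161557 -1.06348909]
```

>>> {"api": "carry_out", "payload": {
  "increments": [
    [[-0.002,0.002,0.01,0,0,0],[-0.002,0.002,0.02,0,0,0],[-0.002,0.002,0.027,0,0,0],[-0.002,0.002,0.032,0,0,0],[-0.002,0.002,0.036,0,0,0]]
  ]
}}

```text
clock: 54.78
tcp_pos: [0.419, 0.2174, 0.0547]
orientation: [-0.001, 0.707, -0.707, 0.0]
wrist_force: [1.3, -0.3, 0.3]
finger_gap: 0.0354
grip_force: 31.4
```

>>> {"api": "carry_out", "payload": {
  "increments": [
    [[0,0,0,0,0,0],[0,0,0,0,0,0]]
  ]
}}

```text
clock: 55.02
tcp_pos: [0.4189, 0.2174, 0.0547]
orientation: [-0.0, 0.707, -0.707, 0.0]
wrist_force: [3.0, -0.1, -1.9]
finger_gap: 0.0354
grip_force: 31.2
```

>>> {"api": "carry_out", "payload": {
  "increments": [
    [[0,0,0.005,0,0,0],[0,0,0.01,0,0,0],[0,0,0.014,0,0,0],[0,0,0.014,0,0,0]]
  ]
}}

```text
clock: 55.52
tcp_pos: [0.419, 0.2174, 0.0477]
orientation: [-0.0, 0.707, -0.707, 0.0]
wrist_force: [5.8, -0.1, -1.9]
finger_gap: 0.0355
grip_force: 31.3
```

>>> {"api": "carry_out", "payload": {
  "increments": [
    [[0,0,0,0,0,0],[0,0,0,0,0,0],[0,0,0,0,0,0],[0,0,-0.03,0,0,0],[0,0,-0.12,0,0,0]]
  ],
  "jaw": 0.4
}}

```text
clock: 56.15
tcp_pos: [0.4159, 0.2166, 0.1062]
orientation: [0.003, 0.707, -0.707, -0.002]
wrist_force: [0.5, -0.4, 0.2]
finger_gap: 0.0511
grip_force: 0.0
```

>>> {"api": "carry_out", "payload": {
  "increments": [
    [[0,0,-0.12,0,0,0],[0,0,-0.24,0,0,0],[0,0,-0.35,0,0,0],[0,0,-0.4,0,0,0],[0,0,-0.4,0,0,0]]
  ]
}}

```text
clock: 56.78
tcp_pos: [0.4191, 0.2176, 0.3097]
orientation: [-0.002, 0.708, -0.707, 0.001]
wrist_force: [0.5, -0.1, -0.1]
finger_gap: 0.0511
grip_force: 0.0
```

```bash
python3 - <<'E'
from h import *
s=env.get_state();r=env.read_camera("wrist");X,u,v=cloud(r);print(s["tcp_pos"],s["clock"])
for q,z in(((.4205,.2172),.03),((.4205,.289),.03),((.603,.269),.025)):
    P=near(X,q,.03,z,.06);
    if len(P)>10:
        print(len(P),np.median(P[:,2]),np.percentile(P[:,2],97),circ(P))
        T=P[P[:,2]>np.median(P[:,2])-.003];A=np.c_[T[:,:2],np.ones(len(T))];print("slope",np.linalg.lstsq(A,T[:,2],rcond=None)[0][:2])
cv2.imwrite("pics/w8.png",r["frame"])
# magnifier handle
for c in("top","scene"):
    r=env.read_camera(c);X,u,v=cloud(r);P=near(X,(.683,-.23),.06,.185,.22);print(c,len(P),circ(P) if len(P) else 0)
    P=near(X,(.683,-.15),.1,.14,.165);print(P.mean(0) if len(P) else 0)
print(go((.683,-.23,.30),-np.pi/2))
E
```

```text
[0.41911188 0.21760618 0.30965411] 56.775
309 0.04020964022091966 0.04217824231326374 ((0.41904643177986145, 0.2175697237253189), 0.017963534221053123)
slope [-0.00256457 -0.00059183]
303 0.040087284378048316 0.041629421009902585 ((0.41884955763816833, 0.2885787785053253), 0.017827922478318214)
slope [-0.00144883  0.01392021]
386 0.03547585706498138 0.0373750610509212 ((0.600540280342102, 0.2679605484008789), 0.01819750852882862)
slope [ 0.00780031 -0.00511844]
top 45 ((0.6859597563743591, -0.2349282205104828), 0.009791383519768715)
[ 0.69998857 -0.16536635  0.15530248]
scene 67 ((0.6865848898887634, -0.22880031168460846), 0.009749445132911205)
[ 0.70385682 -0.16085235  0.15380029]
[0.8947, -0.5299, 0.0118, 0.0004, -0.0001, 0.0002]
```

View pics/w8.png

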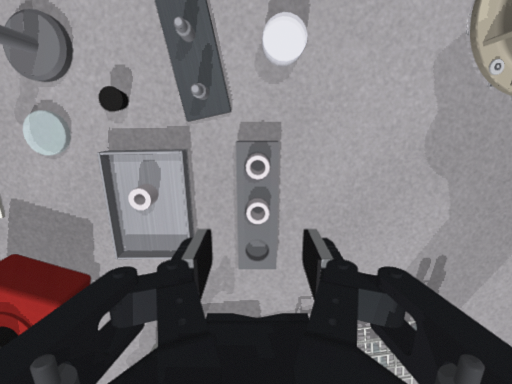

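>>> {"api": "carry_out", "payload": {
  "increments": [
    [[0.08,-0.05,0,0,0,0],[0.18,-0.11,0,0,0,0],[0.28,-0.165,0,0,0,0],[0.38,-0.225,0,0,0,0],[0.48,-0.285,0,0,0,0]]
  ]
}}

```text
clock: 57.55
tcp_pos: [0.561, -0.0242, 0.3057]
orientation: [0.001, 0.707, -0.707, -0.001]
wrist_force: [0.4, 0.9, 0.0]
finger_gap: 0.051
grip_force: 0.0
```

>>> {"api": "carry_out", "payload": {
  "increments": [
    [[0.1,-0.06,0,0,0,0],[0.2,-0.12,0,0,0,0],[0.3,-0.18,0,0,0,0],[0.38,-0.23,0,0,0,0],[0.415,-0.245,0,0,0,0]]
  ]
}}

```text
clock: 58.18
tcp_pos: [0.6841, -0.2326, 0.3033]
orientation: [-0.001, -0.707, 0.708, 0.002]
wrist_force: [-0.9, -1.2, -0.5]
finger_gap: 0.0514
grip_force: 0.0
```

>>> {"api": "carry_out", "payload": {
  "increments": [
    [[0,0,0,0,0,0],[0,0,0,0,0,0],[0,0,0,0,0,0]]
  ]
}}

```text
clock: 58.55
tcp_pos: [0.6835, -0.2285, 0.308]
orientation: [-0.0, 0.708, -0.706, -0.0]
wrist_force: [0.9, -0.9, 0.7]
finger_gap: 0.0513
grip_force: 0.0
```

```bash
python3 - <<'E'
from h import *
t,d=wmeas((.685,-.23),.04,.185,.225,2);print(t[:2]+d,"tool",-d[1]/.5,-d[0]/.5,(t[2]-.19)/.5)
E
```

```text
tcp [ 6.835e-01 -2.286e-01  3.082e-01 -1.000e-04  7.080e-01 -7.062e-01
 -0.000e+00] sd [0.0001 0.     0.0001] rel circ/mean/rad [ 0.0033 -0.0016  0.0033 -0.0034  0.0089] sd [0.0001 0.0001 0.0001 0.     0.    ]
[ 0.68687084 -0.23021807] tool 0.0032944543063468112 -0.006643965181274192 0.23634803973833463
```

>>> {"api": "carry_out", "payload": {
  "increments": [
    [[0.003,-0.005,0.08,0,0,0],[0.003,-0.005,0.16,0,0,0],[0.003,-0.005,0.21,0,0,0],[0.003,-0.005,0.234,0,0,0],[0.003,-0.005,0.234,0,0,0]]
  ]
}}

```text
clock: 59.28
tcp_pos: [0.6861, -0.2309, 0.1906]
orientation: [0.0, 0.708, -0.707, -0.0]
wrist_force: [0.4, -0.4, 0.1]
finger_gap: 0.0513
grip_force: 0.0
```

>>> {"api": "carry_out", "payload": {
  "increments": [
    [[0,0,0,0,0,0],[0,0,0,0,0,0],[0,0,0,0,0,0],[0,0,0,0,0,0],[0,0,0,0,0,0]]
  ],
  "jaw": 1,
  "squeeze": 40
}}

```text
clock: 59.9
tcp_pos: [0.6871, -0.2317, 0.1924]
orientation: [-0.001, 0.708, -0.707, 0.001]
wrist_force: [-0.4, 0.0, 6.6]
finger_gap: 0.0168
grip_force: 39.2
```

```bash
python3 - <<'E'
from h import *
s=env.get_state();p=s["tcp_pos"];print(s["clock"],p,s["finger_gap"],s["grip_force"],s["wrist_force"])
H=np.array([.7452,.0429]);d=p[:2]-H;a0=np.arctan2(-d[1],-d[0]);print(np.hypot(*d),a0)
tot=.043-a0;q=s["orientation"]
for c in range(3):
  for k in range(1,6):
    th0=tot*c/3;a1=a0+th0;a=a1+tot*k/15
    e=-.28*np.array([np.cos(a)-np.cos(a1),np.sin(a)-np.sin(a1)])
    R=Ro.from_euler("z",th0)*Ro.from_quat([q[1],q[2],q[3],q[0]])
    t=R.inv().apply(np.r_[e,0])/.5;print(c,np.round(t,4),round(-(a-a1)/2/np.pi,4))
E
```

```text
59.9 [ 0.68707032 -0.23173498  0.19242846] 0.01678188668268778 39.18965756893158 [-0.37019913  0.03422135  6.6078085 ]
0.28071949337115654 1.3622132479497209
0 [-0.0124  0.0477 -0.0001] 0.014
0 [-0.0289  0.094  -0.0003] 0.028
0 [-0.0494  0.1388 -0.0004] 0.042
0 [-0.0737  0.1816 -0.0006] 0.056
0 [-0.1017  0.2221 -0.0007] 0.07
1 [-0.0124  0.0477 -0.0001] 0.014
1 [-0.0289  0.094  -0.0003] 0.028
1 [-0.0494  0.1388 -0.0004] 0.042
1 [-0.0737  0.1816 -0.0006] 0.056
1 [-0.1017  0.2221 -0.0007] 0.07
2 [-0.0124  0.0477 -0.0001] 0.014
2 [-0.0289  0.094  -0.0003] 0.028
2 [-0.0494  0.1388 -0.0004] 0.042
2 [-0.0737  0.1816 -0.0006] 0.056
2 [-0.1017  0.2221 -0.0007] 0.07
```

>>> {"api": "carry_out", "payload": {
  "increments": [
    [[-0.0124,0.0477,0,0,0,0.014],[-0.0289,0.094,0,0,0,0.028],[-0.0494,0.1388,0,0,0,0.042],[-0.0737,0.1816,0,0,0,0.056],[-0.1017,0.2221,0,0,0,0.07]]
  ]
}}

```text
clock: 60.52
tcp_pos: [0.5752, -0.1815, 0.1924]
orientation: [0.0, -0.535, 0.845, -0.002]
wrist_force: [0.6, -0.5, 7.1]
finger_gap: 0.0167
grip_force: 39.9
```

>>> {"api": "carry_out", "payload": {
  "increments": [
    [[-0.0124,0.0477,0,0,0,0.014],[-0.0289,0.094,0,0,0,0.028],[-0.0494,0.1388,0,0,0,0.042],[-0.0737,0.1816,0,0,0,0.056],[-0.1017,0.2221,0,0,0,0.07]]
  ]
}}

```text
clock: 61.15
tcp_pos: [0.4956, -0.0882, 0.1923]
orientation: [-0.0, -0.337, 0.941, -0.002]
wrist_force: [-2.3, -1.7, 8.6]
finger_gap: 0.0167
grip_force: 40.0
```

>>> {"api": "carry_out", "payload": {
  "increments": [
    [[-0.0124,0.0477,0,0,0,0.014],[-0.0289,0.094,0,0,0,0.028],[-0.0494,0.1388,0,0,0,0.042],[-0.0737,0.1816,0,0,0,0.056],[-0.1017,0.2221,0,0,0,0.07]]
  ]
}}

```text
clock: 61.78
tcp_pos: [0.4635, 0.0307, 0.1923]
orientation: [-0.0, -0.124, 0.992, -0.001]
wrist_force: [-3.8, -2.0, 10.4]
finger_gap: 0.0169
grip_force: 40.2
```

>>> {"api": "carry_out", "payload": {
  "increments": [
    [[0,0,0,0,0,0],[0,0,0,0,0,0],[0,0,0,0,0,0],[0,0,0,0,0,0]]
  ]
}}

```text
clock: 62.28
tcp_pos: [0.4636, 0.0304, 0.1923]
orientation: [-0.0, -0.126, 0.992, -0.0]
wrist_force: [-7.5, 0.1, 13.3]
finger_gap: 0.0167
grip_force: 40.4
```

>>> {"api": "carry_out", "payload": {
  "increments": [
    [[0,0,0,0,0,0],[0,0,0,0,0,0],[0,0,0,0,0,0],[0,0,-0.08,0,0,0],[0,0,-0.18,0,0,0]]
  ],
  "jaw": 0.4
}}

```text
clock: 62.9
tcp_pos: [0.4637, 0.0305, 0.2805]
orientation: [-0.002, -0.126, 0.992, 0.0]
wrist_force: [1.9, -0.4, -0.2]
finger_gap: 0.0517
grip_force: 0.0
```

>>> {"api": "carry_out", "payload": {
  "increments": [
    [[0.1,0,-0.02,0,0,0],[0.2,0,-0.04,0,0,0],[0.25,0,-0.05,0,0,0],[0.25,0,-0.05,0,0,0],[0.25,0,-0.05,0,0,0]]
  ]
}}

```text
clock: 63.52
tcp_pos: [0.3443, -0.0008, 0.3056]
orientation: [0.0, -0.126, 0.992, -0.0]
wrist_force: [0.2, 0.1, 0.0]
finger_gap: 0.0509
grip_force: 0.0
```

```bash
python3 - <<'E'
from h import *
s=env.get_state();print(s["clock"],s["tcp_pos"],s["qvel"].round(3),s["wrist_force"])
for c in("top","scene"):
    r=env.read_camera(c);X,u,v=cloud(r);P=near(X,(.467,.03),.05,.185,.22);print(c,"handle",len(P),circ(P) if len(P) else 0)
    P=near(X,(.53,.033),.09,.14,.165);print("lens",circ(P) if len(P) else 0)
    for q in((.42,.2165),(.42,.288),(.601,.266)):
        P=near(X,q,.03,.03,.06);print(q,len(P),np.median(P[:,2]) if len(P) else 0)
    for n in "jar dishes bottle stopper tin petri".split():print(n,[np.round(d["position"],3).tolist() for d in env.find_in(c,n)][:1])
    cv2.imwrite(f"pics/end_{c}.png",r["frame"])
E
```

```text
63.525 [ 0.34434187 -0.00083621  0.30562416] [ 0.007  0.018  0.004  0.    -0.    -0.002] [0.23118487 0.12614014 0.02896388]
top handle 37 ((0.4631890058517456, 0.028698354959487915), 0.008874917402863503)
lens ((0.5358697772026062, 0.03150642663240433), 0.0840088278055191)
(0.42, 0.2165) 94 0.04123878895226332
(0.42, 0.288) 92 0.041179041712025785
(0.601, 0.266) 91 0.03776271667408182
jar [[0.47, -0.263, 0.061]]
dishes [[0.389, 0.038, 0.039]]
bottle [[0.655, -0.363, 0.076]]
stopper []
tin [[0.373, -0.092, 0.038]]
petri [[0.749, 0.167, 0.014]]
scene handle 60 ((0.46503081917762756, 0.031615372747182846), 0.009660693816840649)
lens ((0.5380486249923706, 0.03758576512336731), 0.08149498701095581)
(0.42, 0.2165) 102 0.03986971103488291
(0.42, 0.288) 109 0.039935048799078034
(0.601, 0.266) 121 0.03769715878513136
jar [[0.481, -0.257, 0.042]]
dishes [[0.388, 0.066, 0.039]]
bottle [[0.672, -0.363, 0.064]]
stopper [[0.641, 0.124, 0.026]]
tin [[0.383, -0.083, 0.034]]
petri [[0.755, 0.172, 0.011]]
```

View pics/end_scene.png

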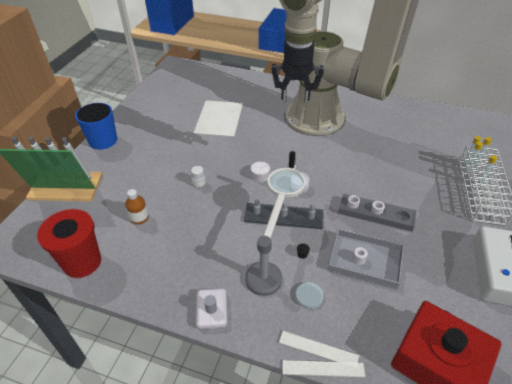

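Two sleeves stand in the block (352,201 and 378,207), one is in the tray (360,255), the lens is over the gauge (288,181), and the bystanders are where they started.

```bash
python3 -c "
from workcell import env
print(env.hand_in())"
```

```text
the job is handed in; nothing more can be done
None
```

The job is handed in: two fitting sleeves stand in the storage block, the one that stopped high is in the reject tray, and the magnifier lens is back over the gauge; `hand_in()` returned no verdict.

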